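# Make up a cold shipment at the drop-bottom hopper

### The arm

A 6-joint arm with a two-finger parallel gripper is mounted at the origin on a cart in front of the work surface, level with it; the furniture and walls round the work are solid. World frame = base frame: x ahead of the robot, y to its left, z up, the work surface at z = 0. Lengths are in m, angles in rad, forces in N, time in s.
With the tool pointing down it reaches from about 0.25 to 0.775 m from the base axis. Payload 4 kg.
Tool frame: the origin (TCP) lies on the centre line of the jaws, within the pads' length; the fingertips stand 25 mm ahead of it and the grasp point (between the pads) lies 6 mm ahead of it; z points along the fingers, y is the line along which they close (so a half turn about z gives the same grasp; the last joint's range is limited). The gripper opens to 94 mm and grips with 3 to 60 N. Pads are 16 mm wide; open, the fingers measure 119 mm over their backs; the gripper's body (75 mm by 177 mm) begins 78 mm behind the grasp point.
Start: joints at [1.08, 0.087, 1.371, -0, 1.684, -0.103], TCP at [0.208, 0.509, 0.231] pointing down, gripper open.
Joint ranges: [-3.1, 3.1], [-0.76, 2.03], [0.27, 2.55], [-1.08, 4.22], [0.17, 2.65], [-2.57, 2.57]. Speed limits (rad/s): [2.79, 2.79, 3.14, 3.14, 3.14, 3.14].

### API

Orientations are given as [roll, pitch, yaw] about the fixed x, y, z axes, in that order (R = Rz(yaw) Ry(pitch) Rx(roll)).
In Python, from bench import robot, imaging gives the robot as it stands. The module is installed in compiled form; this text tells all that it offers.
- The arm moves only by the tool drive_tool, never from a script. Its argument "series" is a list of rows, each a list of 3 entries, a list of its own where there are three numbers: the finger opening in m, from 0 to 0.094, then the shift along the tool's x, y, z in m, then the turn, a rotation vector about the tool's x, y, z in rad. A call has 1 to 5 rows; each row is the pose to reach, as a shift and turn from the pose commanded when the call began, along the tool's axes at that moment; what a row does not reach only later rows make up. A row lasts 1/8 s, in which the tool goes at most 62.5 mm and 10.7 degrees, less where a joint would pass 70% of its speed; a pose out of reach is approached as far as the arm can. A call with a gripper value outside its range is refused whole. The fingers move at their own pace and stop on an object; the grip force is fixed at half the most. Time passes only in rows, so rows that repeat a pose let the fingers close. It gives the time, the measured TCP pose, the force, the opening and the grip force at its end, in the units of the state.
- robot.get_obs(): the state, without advancing time (a new reading comes with each control period).
- imaging.snapshot(name): name is "scene" or "top"; returns the picture (420x560x3 uint8, red, green, blue); there is no depth.
- imaging.get_calibration(name): a dict with "intrinsics" (3x3 intrinsics, pixels), "position" and "rotation" of the camera in the world. Camera axes: x right, y up, looking along -z (the intrinsics and any distortion apply to the point x, -y, -z); pixel columns grow to the right and rows downward; lengths in m; the calibration is good to about 2 mm. A picture is of the moment at which its call begins. get_calibration takes no time and is no camera call.
- robot.close_job(): hands the job in; it is judged then, once.
The state is a dict: "time": time; "joint_positions": joint angles; "qvel": joint speeds; "joint_torque": joint torques, N m; "tool_pos": TCP position; "ee_rot": TCP orientation; "wrist_force": force on the tool from outside, world axes, zero at the start; "wrist_torque": the same for the moment, N m; "width": finger opening in m; "finger_force": force on a finger pad.
Only numpy, scipy, OpenCV 4.12 (cv2) and the standard library are available. Lean on these libraries where they do the work, as an engineer would, in place of code of your own. Each camera call takes 0.05 s, during which the arm holds its last target. There are 200 camera calls.

### The job

Make up the cold shipment: stand every bottle, jar and pot from the front of the bench upright in the open plywood crate, one to a compartment and right down on its floor, and release the cold packs from the hopper by drawing back its latch bolt and swinging the trap-door wide open with the lever, so that all of them drop into the catch bin. Then swing the trap-door fully shut and slide the bolt fully home again; leave the tube rack and the tip box behind the crate where they are.

Things in the scene. Friction and masses are not known exactly. Their poses are not given: they have to be found in the camera images.
- hopper: the drop-bottom hopper on its stand, 150 x 150 mm on plan and 242 mm high to the top of its fixed clear cover, bolted to the bench; grey side and rear panels, clear front apron; a catch bin with a 60 mm high front wall forms its foot. Origin: centre of its underside; x points away from the robot at yaw 0, y to the left, z up. The lever is on its -y side, the latch bolt on its cover. Three cold packs lie inside on the trap-door.
- bin_floor (a point): centre of the catch bin's floor under the trap-door, 6 mm above the bench; axes as the hopper's; the bin is 140 x 140 mm inside
- trap_door (a joint): angle of the trap-door and its lever, one rigid part: 0 = shut (lever nearly upright, leaning 0.26 rad towards the hopper's -x, the robot), 1.25 = fully open (door hanging down, lever leaning 0.99 rad to the hopper's +x, away from the robot): push the lever away from the robot to open. Stiff hinge: it stays where it is left under the load; about 4 N at the lever's grip moves it. It cannot open while the bolt's nose is in the lever's way.
- lever_grip (a point): middle of the lever's grip, a round dark bar 12 mm in diameter lying along the hopper's y, 50 mm of it free between the upright steel arm (on the hopper's side) and a 18 mm end button; 115 mm from the hinge axis, 281 mm above the bench when shut. The point turns with the door
- hinge_axis (a point): point on the hinge axis (along the hopper's y, at its front) straight in line with lever_grip, 170 mm above the bench; when the door has angle a, lever_grip lies 115 sin(a - 0.26) mm towards the hopper's +x and 115 cos(a - 0.26) mm above this point
- latch (a joint): travel of the sliding latch bolt on the cover in m: 0 = latched (nose just behind the lever's arm, seen from the robot), 0.04 = drawn fully back, towards the hopper's +y. It stays where it is left; about 1.5 N moves it
- latch_grip (a point): point on the bolt's black upright thumb piece (26 mm along the hopper's x, 14 mm along its y, 34 mm tall), 15 mm below its top; 270 mm above the bench; moves with the bolt
- crate: open plywood bottle crate fixed to the bench, 160 x 160 mm outside, 36 mm high, walls 5 mm, floor 5 mm thick, parted by a cross of 5 mm dividers of the same height as the walls into four compartments two by two, each 72 x 72 mm, their centres 38.75 mm from the crate's centre along both its axes. Origin: centre of its underside, axes along its sides
- crate_in (a point): centre of the crate's inner floor, 5 mm above the bench, axes as the crate's. Behind the work, the front of a loaded shelf overhangs the bench at x = 0.64 m from 430 mm above it upwards: keep the wrist clear of it, drawing back towards the robot before going across
- sample_pot_wide: squat white sample pot with a ribbed grey screw lid, the wider one, 66 mm in diameter and 58 mm tall, standing on the bench; its lid is 62 mm in diameter, from 40 mm up to the top; may be absent. Origin: centre of its underside, z up its axis
- media_bottle_b: clear glass media bottle with a blue cap, 56 mm in diameter and 114 mm tall, standing on the bench; its cap is 38 mm in diameter, from 86 mm up to the top; may be absent. Origin: centre of its underside, z up its axis
- sample_pot_small: squat white sample pot with a ribbed grey screw lid, the smaller one, 56 mm in diameter and 54 mm tall, standing on the bench; its lid is 52 mm in diameter, from 36 mm up to the top; may be absent. Origin: centre of its underside, z up its axis
- salt_jar: white plastic jar with a red cap, 64 mm in diameter and 119 mm tall, standing on the bench; its cap is 54 mm in diameter, from 95 mm up to the top; may be absent. Origin: centre of its underside, z up its axis
- amber_jar: small brown jar with a black cap, 52 mm in diameter and 89 mm tall, standing on the bench; its cap is 45 mm in diameter, from 72 mm up to the top; may be absent. Origin: centre of its underside, z up its axis
- cold_pack_1: rigid white cold pack, 74 x 50 x 22 mm, at first lying in the hopper on the trap-door. Origin: centre of its underside
- cold_pack_2: rigid white cold pack, 74 x 50 x 22 mm, at first lying in the hopper on the trap-door. Origin: centre of its underside
- cold_pack_3: rigid white cold pack, 74 x 50 x 22 mm, at first lying in the hopper on the trap-door. Origin: centre of its underside
- timer: small lab timer 62 x 65 x 18 mm, lying somewhere among the bottles; not part of the job. Origin: centre of its underside
- rack_tubes: green rack with capped tubes, 80 x 154 x 119 mm, behind the crate; leave it alone. Origin: centre of its underside
- tip_box_b: blue pipette tip box, 84 x 122 x 68 mm, behind, between crate and hopper; leave it alone. Origin: centre of its underside

How it is judged:
By the outcome, as a careful person would: the job done as asked, in the order asked, and still so for the second after the job is handed in, with the robot touching nothing.
Of sample_pot_wide, media_bottle_b, sample_pot_small, salt_jar, amber_jar only 3 to 4 are there at a start; the rules pass over those that are not, and their reading is None.
At some moment in a run one of sample_pot_wide, sample_pot_small may be knocked a few centimetres aside while the robot is not near it.
It also fails if it takes over 200 s, if anything falls off the work surface, if the arm or the gripper's body presses on something with over 40 N, if the wrist force passes 120 N, or if a joint passes its speed limit or range.

## Working session

There is one attempt and no reset: what is moved stays moved. The work goes in short steps, Python scripts to look and compute and a tool call to move; the robot and the scene stay as the last step left them, time stands still between calls to the robot, and variables do not carry over. Pictures are saved under pics/ and viewed, at most 14 in all, crops included, and the job is handed in when it is done.

Besides the shell and the picture viewer there is one more tool, called after "Emit:" as a command line: name --argument value ..., lists and objects as JSON in quotes. drive_tool: Moves the arm, as the interface text tells. Its arguments: {"type":"object","properties":{"series":{"type":"array"}},"required":["series"]}

```bash
mkdir -p pics
python3 - <<'E'
from bench import robot, imaging
import cv2
for n in ["scene","top"]:
    im=imaging.snapshot(n); cv2.imwrite(f"pics/{n}0.png",im[:,:,::-1])
    c=imaging.get_calibration(n); print(n,c)
o=robot.get_obs(); print(o)
E
```

```text
scene {'intrinsics': array([[520.29674836,   0.        , 278.32858935],
       [  0.        , 520.29674836, 209.3675012 ],
       [  0.        ,   0.        ,   1.        ]]), 'position': array([-0.09688921, -0.97417755,  1.34079996]), 'rotation': array([ 0.78446971, -0.01522625, -0.58728492])}
top {'intrinsics': array([[486.66856331,   0.        , 282.69461016],
       [  0.        , 486.66856331, 216.79116361],
       [  0.        ,   0.        ,   1.        ]]), 'position': array([-0.37915539,  0.31398298,  1.41777624]), 'rotation': array([ 0.68002826, -0.0148252 , -1.91857649])}
{'time': 0.1, 'joint_positions': array([ 1.07990624e+00,  8.78849801e-02,  1.37208169e+00, -4.16108641e-06,
        1.68360692e+00, -1.03065868e-01]), 'qvel': array([-0.00030252, -0.0024992 , -0.00088122,  0.0003582 ,  0.0003384 ,
        0.00139373]), 'joint_torque': array([ 2.31843464e-03, -3.41250193e+01, -3.03302729e+01,  7.20726396e-02,
        3.03134252e-02, -1.10941357e-04]), 'tool_pos': array([0.20777503, 0.50876678, 0.22942993]), 'ee_rot': array([-3.13962180e+00, -1.99692116e-04,  2.75376778e+00]), 'wrist_force': array([-0.05585068, -0.02798604,  0.6650438 ]), 'wrist_torque': array([ 0.01240021, -0.02363487,  0.02180582]), 'finger_force': 0.0, 'width': 0.09419551171689572}
```

View pics/scene0.png

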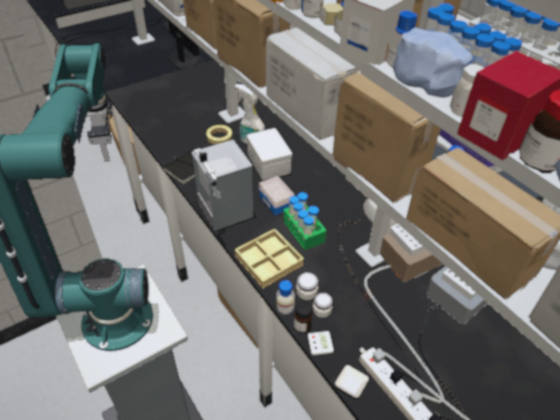

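View pics/top0.png

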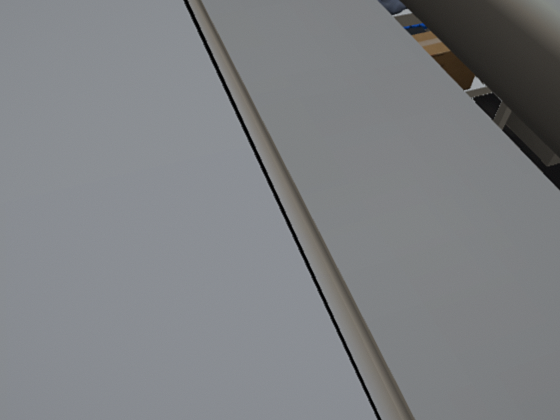

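The scene view shows the hopper (~222,185), crate (~270,257), items near (300,300), and the timer (320,343). The top view is blocked by something grey. I'll zoom in on both regions.

```bash
cat > h.py <<'E'
import numpy as np, cv2
from scipy.spatial.transform import Rotation as R
from bench import robot, imaging
def cam(n="scene"):
    c=imaging.get_calibration(n); return c["intrinsics"],c["position"],R.from_euler("xyz",c["rotation"]).as_matrix()
def proj(P,n="scene"):
    K,p,M=cam(n); q=(np.atleast_2d(P)-p)@M; q=q*[1,-1,-1]; u=q@K.T; return u[:,:2]/u[:,2:]
def ray(uv,z,n="scene"):
    K,p,M=cam(n); uv=np.atleast_2d(np.array(uv,float)); d=np.c_[uv,np.ones(len(uv))]@np.linalg.inv(K).T*[1,-1,-1]@M.T
    return p+d*((z-p[2])/d[:,2])[:,None]
E
python3 - <<'E'
from h import *
im=cv2.imread("pics/scene0.png")
a=cv2.resize(im[225:365,190:360],None,fx=4,fy=4,interpolation=cv2.INTER_CUBIC); cv2.imwrite("pics/a.png",a)
b=cv2.resize(im[130:250,170:340],None,fx=4,fy=4,interpolation=cv2.INTER_CUBIC); cv2.imwrite("pics/b.png",b)
print(proj([[0,0,0],[.208,.509,.231]]))
E
```

```text
[[117.86223289 319.87001771]
 [106.48899722 146.02001294]]
```

View pics/a.png

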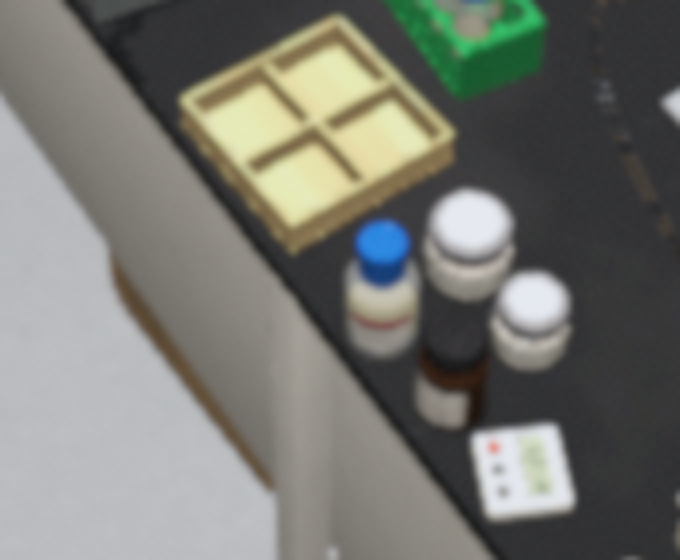

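View pics/b.png

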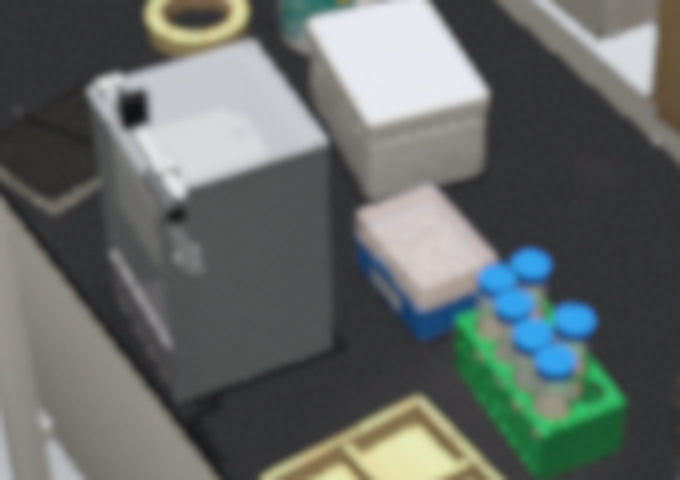

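The crops show four items: blue-capped media bottle (285,286), wide pot (307,281), small pot (323,300) and amber jar (304,310). The salt jar is absent. The crate's top corners are visible, as are the hopper's black thumb piece (203,157) and its lever on the near corner (214,182).

Run:
```python
from h import *
np.set_printoptions(precision=4,suppress=True)
im=cv2.imread("pics/scene0.png"); hsv=cv2.cvtColor(im,cv2.COLOR_BGR2HSV)
A=lambda l:np.array(l)/4.+[190,225]-.375
B=lambda l:np.array(l)/4.+[170,130]-.375
c=ray(A([[340,14],[456,133],[293,240],[180,100]]),.036)[:,:2]
print("crate",c,c.mean(0),np.linalg.norm(c-np.roll(c,-1,0),axis=1),[np.arctan2(*(c[i]-c[(i+1)%4])[::-1]) for i in range(4)])
print("cross",ray(A([318,127]),.036))
# crate yellow mask
m=cv2.inRange(hsv,(15,60,90),(35,255,255)); m[:225]=0;m[290:]=0;m[:,:225]=0;m[:,310:]=0
h=cv2.convexHull(cv2.findNonZero(m)); print("yellow quad",cv2.approxPolyDP(h,3,True)[:,0].tolist())
for n,l,z,d in [("wide",[470,222],.058,.062),("small",[534,298],.054,.052),("media",[383,242],.114,.038),("amber",[456,337],.089,.045)]:
    P=ray(A(l),z)[0]; 
    r=proj([P+[d/2,0,0],P-[d/2,0,0],P+[0,d/2,0],P-[0,d/2,0],P-[0,0,z]])
    print(n,P,"proj crop",((r-[190,225]+.375)*4).round(0).tolist())
c=ray(B([[92,88],[255,40],[328,145],[172,203]]),.242)[:,:2]
print("hopper",c,c.mean(0),np.linalg.norm(c-np.roll(c,-1,0),axis=1),[np.arctan2(*(c[i]-c[(i+1)%4])[::-1]) for i in range(4)])
print("thumb top",ray(B([131,97]),.285),"lever grip",ray(B([176,200]),.281), ray(B([180,210]),.281))
print("base corners",ray(B([[182,400],[335,345]]),0))
# blue
m=cv2.inRange(hsv,(95,120,80),(125,255,255));n,l,s,ce=cv2.connectedComponentsWithStats(m)
print([(s[i].tolist(),ce[i].round(1).tolist()) for i in range(1,n) if s[i][4]>30])
```

```text
crate [[ 0.5805  0.0305]
 [ 0.5872 -0.1305]
 [ 0.4188 -0.1489]
 [ 0.4172  0.0213]] [ 0.5009 -0.0569] [0.1611 0.1694 0.1703 0.1636] [np.float64(1.6122292366746467), np.float64(0.10915296685501169), np.float64(-1.5611565278534074), np.float64(-3.0854202020213806)]
cross [[ 0.4967 -0.0644  0.036 ]]
yellow quad [[303, 264], [263, 288], [235, 256], [235, 249], [274, 229], [303, 257]]
wide [ 0.5332 -0.2224  0.058 ] proj crop [[502.0, 204.0], [437.0, 240.0], [447.0, 195.0], [494.0, 250.0], [466.0, 267.0]]
small [ 0.5339 -0.3034  0.054 ] proj crop [[562.0, 282.0], [506.0, 314.0], [513.0, 274.0], [555.0, 322.0], [529.0, 339.0]]
media [ 0.4419 -0.2354  0.114 ] proj crop [[404.0, 231.0], [361.0, 254.0], [368.0, 224.0], [398.0, 260.0], [379.0, 332.0]]
amber [ 0.4496 -0.318   0.089 ] proj crop [[481.0, 323.0], [430.0, 352.0], [438.0, 315.0], [475.0, 359.0], [450.0, 405.0]]
hopper [[0.435  0.3118]
 [0.5826 0.2953]
 [0.5625 0.143 ]
 [0.4222 0.1492]] [0.5006 0.2248] [0.1485 0.1536 0.1404 0.1631] [np.float64(3.0304753377145937), np.float64(1.4399574219091942), np.float64(-0.0440033390356167), np.float64(-1.6491957867085882)]
thumb top [[0.4352 0.2345 0.285 ]] lever grip [[0.408  0.1107 0.281 ]] [[0.4051 0.0991 0.281 ]]
base corners [[0.4205 0.1651 0.    ]
 [0.5681 0.1498 0.    ]]
[([487, 0, 73, 31, 665], [524.6, 13.7]), ([428, 3, 94, 52, 1559], [474.6, 30.5]), ([396, 11, 21, 23, 335], [406.0, 21.4]), ([348, 41, 18, 9, 35], [355.9, 44.6]), ([450, 143, 15, 7, 48], [455.8, 145.9]), ([290, 191, 30, 34, 475], [303.9, 207.3]), ([270, 204, 19, 11, 98], [277.9, 209.3]), ([278, 280, 15, 16, 180], [285.2, 286.9])]
```

```bash
cat > meas.py <<'E'
from h import *
from scipy.optimize import least_squares
np.set_printoptions(precision=4,suppress=True)
def grab(k=4):
    ims=np.mean([imaging.snapshot("scene").astype(float) for _ in range(k)],0)
    return ims[:,:,::-1].astype(np.uint8)
S=8
def up(im,x0,y0,x1,y1): return cv2.resize(im[y0:y1,x0:x1],None,fx=S,fy=S,interpolation=cv2.INTER_CUBIC)
def unup(p,x0,y0): return (np.asarray(p,float)+.5)/S-.5+[x0,y0]
def biggest(m):
    cs,_=cv2.findContours(m,cv2.RETR_EXTERNAL,cv2.CHAIN_APPROX_NONE); return max(cs,key=cv2.contourArea)[:,0].astype(float)
def cap(im,guess,z,r,blue=False,lo=None):
    g=proj(np.r_[guess,z])[0]; x0,y0=(g-14).astype(int); u=up(im,x0,y0,x0+28,y0+28)
    if blue: m=((u[:,:,0].astype(int)-u[:,:,2])>80).astype(np.uint8)
    else: m=(u.min(2)>(lo or 110)).astype(np.uint8)
    # keep component under the centre
    n,l=cv2.connectedComponents(m); c=biggest((l==l[14*S,14*S]).astype(np.uint8))
    P=ray(unup(c,x0,y0),z)[:,:2]; cp=cam()[1][:2]
    v=np.array(guess)-cp; v/=np.linalg.norm(v); ctr=np.array(guess,float)
    for _ in range(4):
        d=P-ctr; s=d[(d@v>0.15*np.linalg.norm(d,axis=1))]+ctr
        f=least_squares(lambda q:np.linalg.norm(s-q,axis=1)-r,ctr,loss="soft_l1",f_scale=.001); ctr=f.x
    fr=least_squares(lambda q:np.linalg.norm(s-q[:2],axis=1)-q[2],[*ctr,r],loss="soft_l1",f_scale=.001)
    return ctr,"rms %.4f freeR %.4f at %.4f %.4f"%(np.sqrt(np.mean(f.fun**2)),fr.x[2],fr.x[0],fr.x[1])
E
python3 - <<'E'
from meas import *
im=grab(); cv2.imwrite("pics/avg.png",im)
print("wide",*cap(im,[.533,-.222],.058,.031)); print("small",*cap(im,[.534,-.303],.054,.026)); print("media",*cap(im,[.442,-.235],.114,.019,True))
x0,y0=225,222; u=up(im,x0,y0,315,295); i=u.astype(int)
m=(((i[:,:,2]-i[:,:,0])>22)&(i[:,:,2]>80)).astype(np.uint8); c=unup(biggest(m),x0,y0)
def side(a,b,z,t=2.5):
    a,b=np.array(a),np.array(b); d=(b-a)/np.linalg.norm(b-a); q=c-a; s=q@d; n=q@[-d[1],d[0]]
    k=(abs(n)<t)&(s>4)&(s<np.linalg.norm(b-a)-4); P=ray(c[k],z)[:,:2]
    vx,vy,x,y=cv2.fitLine(P.astype(np.float32),cv2.DIST_HUBER,0,.001,.001)[:,0]; return k.sum(),(x,y),np.arctan2(vy,vx)
Q=dict(LT=[235,249.5],T=[274.5,228.5],Rt=[303.5,257.5],Rb=[303,264],Bt=[263,288],Lb=[235,256])
for nm,a,b,z in [("y+",'LT','T',.036),("x+",'T','Rt',.036),("y-",'Rb','Bt',0),("x-",'Bt','Lb',0)]: print(nm,side(Q[a],Q[b],z))
g=unup([[0,0]],0,0)
cv2.imwrite("pics/c.png",u)
E
```

```text
wide [ 0.5348 -0.2215] rms 0.0004 freeR 0.0313 at 0.5346 -0.2217
small [ 0.5284 -0.2695] rms 0.0081 freeR 0.0134 at 0.5352 -0.2521
media [ 0.4423 -0.2344] rms 0.0002 freeR 0.0190 at 0.4424 -0.2344
y+ (np.int64(260), (np.float32(0.48869047), np.float32(0.031207332)), np.float32(0.041152537))
x+ (np.int64(211), (np.float32(0.58577305), np.float32(-0.054185398)), np.float32(-1.5287092))
y- (np.int64(272), (np.float32(0.5132698), np.float32(-0.13445923)), np.float32(0.043924373))
x- (np.int64(230), (np.float32(0.42009255), np.float32(-0.055169743)), np.float32(-1.5327213))
```

View pics/c.png

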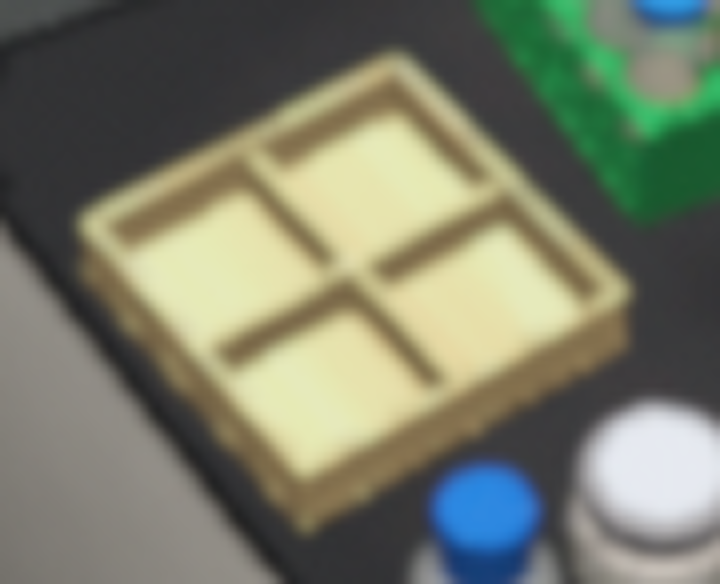

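The crop shows the crate clearly. The loose threshold widens its outline, so I'll measure the edges at maximum gradient, averaged along each edge.

Run:
```python
from meas import *
from scipy.ndimage import map_coordinates, gaussian_filter1d
im=cv2.imread("pics/avg.png"); G=im[:,:,2].astype(float)
yaw=.0425; c0=np.array([.501,-.055]); M=np.array([[np.cos(yaw),-np.sin(yaw)],[np.sin(yaw),np.cos(yaw)]])
# profiles across crate edges, in crate coords at plane z : direction ax, offsets about o, averaged over t
def prof(ax,o,z,ts):
    ss=np.arange(-.014,.0141,.0005); out=[]
    for s in ss:
        L=np.zeros((len(ts),2)); L[:,ax]=o+s; L[:,1-ax]=ts
        W=np.c_[L@M.T+c0,np.full(len(ts),z)]; uv=proj(W); out.append(map_coordinates(G,[uv[:,1],uv[:,0]],order=3).mean())
    return ss,np.array(out)
for half,ts in (("neg",np.linspace(-.065,-.012,30)),("pos",np.linspace(.012,.065,30))):
  for nm,ax,o,z in [("y+ top",1,.08,.036),("x+ top",0,.08,.036),("y- bot",1,-.08,0),("x- bot",0,-.08,0),("y- top",1,-.08,.036),("x- top",0,-.08,.036),("ydiv",1,0,.036),("xdiv",0,0,.036)]:
    ss,p=prof(ax,o,z,ts); g=np.gradient(gaussian_filter1d(p,1.5))
    pk=[(round(ss[i]*1e3,1),round(g[i],1)) for i in range(1,len(g)-1) if abs(g[i])>=abs(g[i-1]) and abs(g[i])>abs(g[i+1]) and abs(g[i])>1.5]
    print(half,nm,pk, p[::4].astype(int).tolist() if "div" in nm and half=="neg" else "")
u=proj(np.array([[*(M@np.array(q)+c0),.036] for q in [(0,0)]])); print(u)
# pots
for k in (130,150,170):
    print(k,"small",*cap(im,[.534,-.303],.054,.026,lo=k)); print("wide",*cap(im,[.5348,-.2215],.058,.031,lo=k))
```

```text
neg y+ top [(np.float64(-6.5), np.float64(3.7)), (np.float64(5.5), np.float64(-7.1))] 
neg x+ top [(np.float64(-7.0), np.float64(4.3)), (np.float64(4.0), np.float64(-7.3))] 
neg y- bot [(np.float64(1.0), np.float64(4.7))] 
neg x- bot [(np.float64(-1.0), np.float64(4.7)), (np.float64(12.5), np.float64(4.4))] 
neg y- top [(np.float64(-0.5), np.float64(5.2))] 
neg x- top [(np.float64(-13.0), np.float64(2.8)), (np.float64(-1.0), np.float64(6.0))] 
neg ydiv [(np.float64(-6.0), np.float64(5.4))] [126, 124, 131, 146, 167, 188, 204, 215, 221, 223, 224, 223, 223, 223, 223]
neg xdiv [(np.float64(-12.5), np.float64(-4.2)), (np.float64(-5.5), np.float64(6.0))] [158, 139, 131, 140, 162, 186, 204, 214, 218, 217, 215, 213, 213, 213, 212]
pos y+ top [(np.float64(-7.0), np.float64(3.6)), (np.float64(5.5), np.float64(-6.8))] 
pos x+ top [(np.float64(-7.0), np.float64(4.5)), (np.float64(4.5), np.float64(-7.7))] 
pos y- bot [(np.float64(1.0), np.float64(4.0))] 
pos x- bot [(np.float64(-13.0), np.float64(-2.9)), (np.float64(-1.0), np.float64(4.8)), (np.float64(12.5), np.float64(4.9))] 
pos y- top [(np.float64(-0.5), np.float64(5.1))] 
pos x- top [(np.float64(-12.5), np.float64(2.9)), (np.float64(-1.0), np.float64(5.9))] 
pos ydiv [(np.float64(-6.0), np.float64(5.2))] 
pos xdiv [(np.float64(-12.5), np.float64(-4.2)), (np.float64(-5.5), np.float64(5.8))] 
[[268.6841 253.9584]]
130 small [ 0.5321 -0.3045] rms 0.0003 freeR 0.0260 at 0.5321 -0.3045
wide [ 0.5338 -0.2227] rms 0.0005 freeR 0.0301 at 0.5345 -0.2219
150 small [ 0.5311 -0.3058] rms 0.0007 freeR 0.0244 at 0.5325 -0.3043
wide [ 0.5328 -0.2238] rms 0.0008 freeR 0.0290 at 0.5345 -0.2220
170 small [ 0.5301 -0.307 ] rms 0.0012 freeR 0.0230 at 0.5326 -0.3044
wide [ 0.5317 -0.225 ] rms 0.0013 freeR 0.0277 at 0.5344 -0.2222
```

```bash
cat >> h.py <<'E'
def to(x,y,z,yaw,frm=None):
    "tool-frame shift/turn from measured (or given x,y,z,yaw) pose"
    o=robot.get_obs()
    p,e=(o["tool_pos"],o["ee_rot"][2]) if frm is None else (np.array(frm[:3]),frm[3])
    d=np.array([x,y,z])-p; c,s=np.cos(e),np.sin(e)
    t=(e-yaw+np.pi)%(2*np.pi)-np.pi
    print("shift",[round(float(v),4) for v in (c*d[0]+s*d[1], s*d[0]-c*d[1], -d[2])],"turn z",round(float(t),4),"rows",max(np.linalg.norm(d)/.0625,abs(t)/.187))
E
python3 - <<'E'
from h import *
to(.30,-.08,.26,1.613)
a=(.30,-.08,.26,1.613); yaw=.0425;c,s=np.cos(yaw),np.sin(yaw); c0=np.array([.5,-.0555]); M=np.array([[c,-s],[s,c]])
b=M@[0,-.04]+c0; print(b); to(*b,.11,1.613,a)
print("rack corner",ray([[305,249]],0))
E
```

```text
shift [-0.308, -0.5104, -0.0299] turn z 1.1408 rows 9.550583088194333
[ 0.50169949 -0.09546388]
shift [-0.024, 0.2009, 0.15] turn z 0.0 rows 4.029390113056146
rack corner [[ 0.63262797 -0.07812553  0.        ]]
```

Emit:
drive_tool --series '[[0.094,[-0.154,-0.2552,-0.03],[0,0,0]],[0.094,[-0.154,-0.2552,-0.03],[0,0,0]],[0.094,[-0.154,-0.2552,-0.03],[0,0,0]],[0.094,[-0.154,-0.2552,-0.03],[0,0,0]],[0.094,[-0.154,-0.2552,-0.03],[0,0,0]]]'

```text
time: 0.92
tool_pos: [0.2539, 0.2128, 0.2609]
ee_rot: [3.141, 0.001, 2.754]
wrist_force: [0.8, -0.1, 0.3]
width: 0.0939
finger_force: 0.0
```

Emit:
drive_tool --series '[[0.06,[-0.154,-0.2552,0],[0,0,0.74]],[0.06,[-0.154,-0.2552,0],[0,0,0.74]],[0.06,[-0.154,-0.2552,0],[0,0,0.74]],[0.06,[-0.154,-0.2552,0],[0,0,0.74]],[0.06,[-0.154,-0.2552,0],[0,0,0.74]]]'

```text
time: 1.55
tool_pos: [0.2998, -0.0821, 0.2607]
ee_rot: [3.14, 0.001, 2.01]
wrist_force: [-0.1, -0.1, 0.6]
width: 0.06
finger_force: 0.0
```

Emit:
drive_tool --series '[[0.03,[0,0,0],[0,0,0.4]],[0.03,[0,0,0],[0,0,0.4]],[0.03,[0,0,0],[0,0,0.4]]]'

```text
time: 1.92
tool_pos: [0.3, -0.08, 0.2605]
ee_rot: [3.141, -0.0, 1.614]
wrist_force: [-0.7, 0.3, -0.3]
width: 0.0331
finger_force: 0.0
```

Run:
```python
from h import *
o=robot.get_obs();print(o["time"],o["tool_pos"],o["ee_rot"],o["joint_positions"],o["width"]); to(.5017,-.0955,.1,1.613)
cv2.imwrite("pics/top1.png",imaging.snapshot("top")[:,:,::-1])
```

```text
1.925 [ 0.30001524 -0.08000681  0.26048882] [ 3.14143519e+00 -3.60044007e-05  1.61384734e+00] [-4.44035057e-01 -4.70395274e-01  1.77703166e+00  1.09307522e-04
  1.83483396e+00 -4.87057530e-01] 0.03311899939063711
shift [-0.0242, 0.2008, 0.1605] turn z 0.0008 rows 4.131392211891431
```

View pics/top1.png

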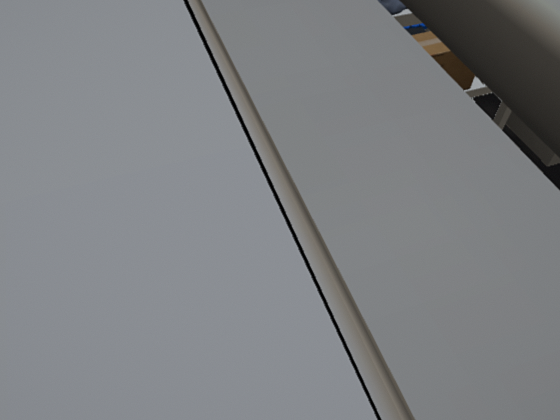

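The top camera is permanently blocked by a panel, so I'll use only the scene view. Next I'll probe the crate's dividers by gripping them.

Emit:
drive_tool --series '[[0.03,[-0.024,0.2,0.16],[0,0,0]],[0.03,[-0.024,0.2,0.16],[0,0,0]],[0.03,[-0.024,0.2,0.16],[0,0,0]],[0.03,[-0.024,0.2,0.16],[0,0,0]],[0.03,[-0.024,0.2,0.16],[0,0,0]]]'

```text
time: 2.6
tool_pos: [0.5003, -0.094, 0.0949]
ee_rot: [-3.132, -0.004, 1.618]
wrist_force: [-0.5, -0.2, -0.8]
width: 0.0299
finger_force: 0.0
```

Emit:
drive_tool --series '[[0.03,[0,0,0.03],[0,0,0]],[0.03,[0,0,0.05],[0,0,0]],[0.03,[0,0,0.05],[0,0,0]]]'

```text
time: 2.98
tool_pos: [0.4996, -0.0946, 0.0502]
ee_rot: [-3.14, -0.001, 1.616]
wrist_force: [-0.6, -0.2, 0.7]
width: 0.0303
finger_force: 0.0
```

Emit:
drive_tool --series '[[0.018,[0,0,0],[0,0,0]],[0.012,[0,0,0],[0,0,0]],[0.008,[0,0,0],[0,0,0]],[0.004,[0,0,0],[0,0,0]],[0.0,[0,0,0],[0,0,0]]]'

```text
time: 3.6
tool_pos: [0.5036, -0.0953, 0.0518]
ee_rot: [3.135, 0.001, 1.614]
wrist_force: [5.7, 1.1, -1.1]
width: 0.0046
finger_force: 30.0
```

Emit:
drive_tool --series '[[0,[0,0,0],[0,0,0]],[0.0,[0,0,0],[0,0,0]]]'

```text
time: 3.85
tool_pos: [0.5037, -0.0953, 0.0518]
ee_rot: [3.135, 0.001, 1.614]
wrist_force: [5.2, 0.3, -0.0]
width: 0.0041
finger_force: 30.0
```

Emit:
drive_tool --series '[[0.03,[0,0,0],[0,0,0]],[0.03,[0,0,-0.04],[0,0,0]],[0.03,[0,0,-0.04],[0,0,0]],[0.03,[0.038,-0.04,-0.04],[0,0,0.2]],[0.03,[0.038,-0.04,-0.04],[0,0,0.36]]]'

```text
time: 4.47
tool_pos: [0.4549, -0.0569, 0.0875]
ee_rot: [-3.134, 0.0, 1.25]
wrist_force: [1.3, -0.9, -0.1]
width: 0.0299
finger_force: 0.0
```

Emit:
drive_tool --series '[[0.03,[0,0,0],[0,0,0.9]],[0.03,[0,0,0],[0,0,0.9]],[0.03,[0,0,0],[0,0,0.9]],[0.03,[0,0,0],[0,0,0.9]],[0.03,[0,0,0],[0,0,0.9]]]'

```text
time: 5.1
tool_pos: [0.458, -0.0588, 0.0889]
ee_rot: [-3.14, 0.003, 0.349]
wrist_force: [0.7, -0.8, -0.8]
width: 0.0298
finger_force: 0.0
```

Emit:
drive_tool --series '[[0.03,[0,0,0],[0,0,0.3112]],[0.03,[0,0,0],[0,0,0.3112]],[0.03,[0,0,0],[0,0,0.3112]]]'

```text
time: 5.48
tool_pos: [0.4583, -0.0588, 0.0891]
ee_rot: [-3.141, 0.003, 0.044]
wrist_force: [0.0, 0.6, -0.6]
width: 0.0297
finger_force: 0.0
```

Run:
```python
from h import *
o=robot.get_obs();print(o["time"],o["tool_pos"],o["ee_rot"],o["joint_positions"],o["width"]); to(.462,-.0572,.05,.0425)
```

```text
5.475 [ 0.45825023 -0.05878827  0.08913526] [-3.14093313e+00  2.80180381e-03  4.40150143e-02] [-2.50280570e-01 -3.34328709e-02  1.78006991e+00 -1.84288505e-04
  1.39782827e+00  1.27653364e+00] 0.02966934614902898
shift [0.0038, -0.0014, 0.0391] turn z 0.0015 rows 0.6295450443728287
```

Emit:
drive_tool --series '[[0.03,[0.004,-0.001,0.04],[0,0,0]],[0.03,[0.004,-0.001,0.04],[0,0,0]],[0.015,[0.004,-0.001,0.04],[0,0,0]],[0.005,[0.004,-0.001,0.04],[0,0,0]],[0.0,[0.004,-0.001,0.04],[0,0,0]]]'

```text
time: 6.1
tool_pos: [0.4641, -0.0559, 0.0518]
ee_rot: [-3.137, -0.003, 0.042]
wrist_force: [-0.6, 3.2, 2.6]
width: 0.0046
finger_force: 30.0
```

Emit:
drive_tool --series '[[0,[0,0,0],[0,0,0]],[0.0,[0,0,0],[0,0,0]],[0.0,[0,0,0],[0,0,0]]]'

```text
time: 6.48
tool_pos: [0.4641, -0.0559, 0.0518]
ee_rot: [-3.138, -0.002, 0.043]
wrist_force: [-0.6, 5.5, 3.3]
width: 0.0044
finger_force: 30.0
```

Run:
```python
from h import *
o=robot.get_obs();print(o["tool_pos"],o["ee_rot"],o["wrist_force"],o["wrist_torque"],o["width"])
```

```text
[ 0.4640926  -0.05591223  0.05180356] [-3.13776011e+00 -2.46122211e-03  4.29024088e-02] [-0.55209166  5.538989    3.29627066] [ 1.04735636  0.22763519 -0.01921915] 0.004402280800261539
```

Emit:
drive_tool --series '[[0.03,[0,0,0],[0,0,0]],[0.05,[0,0,-0.06],[0,0,0]],[0.08,[0,0,-0.12],[0,0,0]],[0.082,[0.07,0.1,-0.13],[0,0,-0.2]],[0.082,[0.078,0.16,-0.13],[0,0,-0.37]]]'

```text
time: 7.1
tool_pos: [0.5282, -0.1657, 0.181]
ee_rot: [3.137, -0.004, 0.421]
wrist_force: [0.7, 0.4, 0.2]
width: 0.0507
finger_force: 0.0
```

Emit:
drive_tool --series '[[0.082,[0,0,0],[0,0,-0.37]],[0.082,[0,0,0],[0,0,-0.37]],[0.082,[0,0,0],[0,0,-0.37]]]'

```text
time: 7.48
tool_pos: [0.5262, -0.165, 0.1784]
ee_rot: [3.141, 0.0, 0.78]
wrist_force: [-0.5, -0.3, 0.0]
width: 0.0802
finger_force: 0.0
```

Run:
```python
from meas import *
im=grab(2); print("wide",*cap(im,[.5345,-.222],.058,.031,lo=120)); print("small",*cap(im,[.532,-.3045],.054,.026,lo=130))
o=robot.get_obs();print(o["time"],o["tool_pos"],o["ee_rot"])
to(.5365,-.221,.066,.785)
```

```text
wide [ 0.5299 -0.2276] rms 0.0010 freeR 0.0286 at 0.5318 -0.2254
small [ 0.5321 -0.3046] rms 0.0004 freeR 0.0262 at 0.5319 -0.3047
7.575 [ 0.5262 -0.1646  0.1784] [3.141  0.0001 0.7798]
shift [-0.0323, 0.0473, 0.1124] turn z -0.0052 rows 2.019141370009204
```

Emit:
drive_tool --series '[[0.082,[-0.032,0.047,0],[0,0,0]],[0.082,[-0.032,0.047,0.05],[0,0,0]],[0.082,[-0.032,0.047,0.09],[0,0,0]],[0.082,[-0.032,0.047,0.112],[0,0,0]],[0.082,[-0.032,0.047,0.112],[0,0,0]]]'

```text
time: 8.2
tool_pos: [0.5351, -0.2194, 0.0639]
ee_rot: [-3.137, 0.002, 0.781]
wrist_force: [-0.8, 0.3, 1.0]
width: 0.0818
finger_force: 0.0
```

Emit:
drive_tool --series '[[0.072,[0,0,0],[0,0,0]],[0.066,[0,0,0],[0,0,0]],[0.06,[0,0,0],[0,0,0]],[0.06,[0,0,0],[0,0,0]]]'

```text
time: 8.7
tool_pos: [0.5375, -0.2206, 0.0677]
ee_rot: [3.139, -0.001, 0.782]
wrist_force: [-0.5, 0.6, 4.4]
width: 0.0615
finger_force: 29.9
```

Emit:
drive_tool --series '[[0.078,[0,0,0],[0,0,0]],[0.08,[0,0,0],[0,0,0]],[0.08,[0,0,0],[0,0,-0.18]],[0.08,[0,0,0],[0,0,-0.36]],[0.08,[0,0,0],[0,0,-0.54]]]'

```text
time: 9.32
tool_pos: [0.5363, -0.2202, 0.0655]
ee_rot: [-3.14, -0.0, 1.329]
wrist_force: [0.5, 0.2, -0.4]
width: 0.0799
finger_force: 0.0
```

Emit:
drive_tool --series '[[0.08,[0,0,0],[0,0,-0.18]],[0.08,[0,0,0],[0,0,-0.36]],[0.08,[0,0,0],[0,0,-0.54]],[0.08,[0,0,0],[0,0,-0.72]],[0.08,[0,0,0],[0,0,-0.88]]]'

```text
time: 9.95
tool_pos: [0.5363, -0.2202, 0.0655]
ee_rot: [-3.141, -0.001, 2.208]
wrist_force: [0.1, 0.4, 0.0]
width: 0.0802
finger_force: 0.0
```

Emit:
drive_tool --series '[[0.08,[0,0,0],[0,0,-0.151]],[0.07,[0,0,0],[0,0,-0.151]],[0.064,[0,0,0],[0,0,-0.151]],[0.06,[0,0,0],[0,0,-0.151]],[0.06,[0,0,0],[0,0,-0.151]]]'

```text
time: 10.58
tool_pos: [0.5366, -0.2202, 0.0659]
ee_rot: [3.142, -0.001, 2.353]
wrist_force: [-0.3, 0.8, -1.3]
width: 0.0609
finger_force: 30.0
```

Run:
```python
from meas import *
o=robot.get_obs();print(o["time"],o["tool_pos"],o["ee_rot"],o["width"],o["wrist_force"])
yaw=.043;c,s=np.cos(yaw),np.sin(yaw);M=np.array([[c,-s],[s,c]]);h=.03875
for a in (1,-1):
  for b in (1,-1): print(a,b,M@[a*h,b*h]+[.502,-.0543])
```

```text
10.575 [ 0.5366 -0.2202  0.0659] [ 3.1415 -0.0005  2.3529] 0.06089913832796949 [-0.2944  0.7538 -1.321 ]
1 1 [ 0.539  -0.0139]
1 -1 [ 0.5424 -0.0913]
-1 1 [ 0.4616 -0.0173]
-1 -1 [ 0.465  -0.0947]
```

Run:
```python
from meas import *
to(.539,-.0139,.0659,2.353)
```

```text
shift [0.1446, 0.1471, 0.0] turn z -0.0001 rows 3.301151071752398
```

Emit:
drive_tool --series '[[0.06,[0,0,-0.05],[0,0,0]],[0.06,[0,0,-0.08],[0,0,0]],[0.06,[0,0,-0.08],[0,0,0]]]'

```text
time: 10.95
tool_pos: [0.5384, -0.2211, 0.1494]
ee_rot: [3.139, 0.006, 2.353]
wrist_force: [-0.0, -0.8, -0.8]
width: 0.0607
finger_force: 30.0
```

Emit:
drive_tool --series '[[0.06,[0.04,0.04,0],[0,0,0]],[0.06,[0.08,0.081,0],[0,0,0]],[0.06,[0.12,0.122,0],[0,0,0]],[0.06,[0.1446,0.1471,0],[0,0,0]],[0.06,[0.1446,0.1471,0],[0,0,0]]]'

```text
time: 11.58
tool_pos: [0.5377, -0.0116, 0.1438]
ee_rot: [-3.14, -0.003, 2.358]
wrist_force: [0.2, -1.1, -0.7]
width: 0.0612
finger_force: 30.0
```

Emit:
drive_tool --series '[[0.06,[0,0,0.02],[0,0,0]],[0.06,[0,0,0.03],[0,0,0]],[0.06,[0,0,0.03],[0,0,0]]]'

```text
time: 11.95
tool_pos: [0.5379, -0.0148, 0.1142]
ee_rot: [-3.139, -0.003, 2.352]
wrist_force: [-0.6, -0.4, -0.3]
width: 0.0614
finger_force: 30.0
```

Run:
```python
from meas import *
o=robot.get_obs();print(o["tool_pos"],o["ee_rot"],o["width"],o["wrist_force"])
to(.539,-.0139,.0709,2.353)
```

```text
[ 0.5379 -0.0148  0.1142] [-3.1391 -0.0029  2.3523] 0.061352749364869626 [-0.6283 -0.4482 -0.2828]
shift [-0.0002, 0.0014, 0.0433] turn z -0.0007 rows 0.693447663981124
```

Emit:
drive_tool --series '[[0.06,[0,0.0012,0.006],[0,0,0]],[0.06,[0,0.0012,0.012],[0,0,0]],[0.06,[0,0.0012,0.018],[0,0,0]],[0.06,[0,0.0012,0.022],[0,0,0]],[0.06,[0,0.0012,0.022],[0,0,0]]]'

```text
time: 12.58
tool_pos: [0.5395, -0.0132, 0.0937]
ee_rot: [-3.141, -0.001, 2.354]
wrist_force: [-0.4, -0.2, -1.4]
width: 0.0609
finger_force: 30.0
```

Emit:
drive_tool --series '[[0.06,[0,0,0.007],[0,0,0]],[0.06,[0,0,0.014],[0,0,0]],[0.06,[0,0,0.02],[0,0,0]],[0.06,[0,0,0.022],[0,0,0]],[0.06,[0,0,0.022],[0,0,0]]]'

```text
time: 13.2
tool_pos: [0.5397, -0.0132, 0.072]
ee_rot: [-3.141, -0.0, 2.354]
wrist_force: [-0.8, -0.4, -1.4]
width: 0.0607
finger_force: 30.0
```

Emit:
drive_tool --series '[[0.06,[0,0,0.0015],[0,0,0]],[0.072,[0,0,0.001],[0,0,0]],[0.075,[0,0,0],[0,0,0]],[0.075,[0,0,-0.05],[0,0,0]],[0.075,[0,0,-0.1],[0,0,0]]]'

```text
time: 13.82
tool_pos: [0.5394, -0.0132, 0.173]
ee_rot: [-3.141, -0.001, 2.354]
wrist_force: [1.5, 0.4, -0.0]
width: 0.0747
finger_force: 0.0
```

Run:
```python
from meas import *
im=grab(2); print("small",*cap(im,[.532,-.3045],.054,.026,lo=130));print("wide",*cap(im,[.537,-.0145],.063,.031,lo=120))
o=robot.get_obs();print(o["time"],o["tool_pos"],o["ee_rot"],o["joint_positions"])
to(.534,-.303,.18,2.353)
```

```text
small [ 0.5323 -0.3046] rms 0.0003 freeR 0.0256 at 0.5327 -0.3043
wide [ 0.5371 -0.0171] rms 0.0009 freeR 0.0304 at 0.5376 -0.0165
13.925 [ 0.5436 -0.0136  0.1801] [3.1328 0.0112 2.3536] [-0.1295  0.0784  1.4802  0.0001  1.5688 -0.9123]
shift [-0.1984, -0.2109, 0.0001] turn z 0.0006 rows 4.63233875247006
```

Emit:
drive_tool --series '[[0.075,[-0.043,-0.046,0],[0,0,0]],[0.075,[-0.086,-0.092,0],[0,0,0]],[0.075,[-0.13,-0.138,0],[0,0,0]],[0.075,[-0.17,-0.18,0],[0,0,0]],[0.075,[-0.198,-0.211,0],[0,0,0]]]'

```text
time: 14.55
tool_pos: [0.5292, -0.305, 0.1714]
ee_rot: [-3.141, -0.001, 2.352]
wrist_force: [0.4, 0.3, 0.2]
width: 0.0749
finger_force: 0.0
```

Emit:
drive_tool --series '[[0.075,[0,0,0],[0,0,0]],[0.075,[0,0,0],[0,0,0]]]'

```text
time: 14.8
tool_pos: [0.5298, -0.3017, 0.1716]
ee_rot: [3.141, -0.001, 2.354]
wrist_force: [-0.6, 0.4, 1.0]
width: 0.0751
finger_force: 0.0
```

Run:
```python
from meas import *
o=robot.get_obs();print(o["time"],o["tool_pos"],o["ee_rot"],o["width"])
to(.534,-.3035,.062,2.353)
im=grab(1);print("small",*cap(im,[.532,-.3045],.054,.026,lo=130))
```

```text
14.8 [ 0.5298 -0.3017  0.1716] [ 3.141  -0.0014  2.3536] 0.07505196382396313
shift [-0.0042, 0.0018, 0.1096] turn z 0.0006 rows 1.7546949089447719
small [ 0.5293 -0.3114] rms 0.0027 freeR 0.0201 at 0.5339 -0.3056
```

Emit:
drive_tool --series '[[0.075,[-0.0042,0.002,0.05],[0,0,0]],[0.075,[-0.0042,0.002,0.09],[0,0,0]],[0.075,[-0.0042,0.002,0.109],[0,0,0]],[0.075,[-0.0042,0.002,0.109],[0,0,0]]]'

```text
time: 15.35
tool_pos: [0.5338, -0.3025, 0.062]
ee_rot: [-3.141, -0.003, 2.355]
wrist_force: [0.0, -0.0, 0.0]
width: 0.0749
finger_force: 0.0
```

Emit:
drive_tool --series '[[0.064,[0,0,0],[0,0,0]],[0.056,[0,0,0],[0,0,0]],[0.05,[0,0,0],[0,0,0]],[0.05,[0,0,0],[0,0,0]],[0.05,[0,0,0],[0,0,0]]]'

```text
time: 15.98
tool_pos: [0.535, -0.3047, 0.0649]
ee_rot: [3.141, 0.003, 2.353]
wrist_force: [-0.6, 0.2, 5.4]
width: 0.0511
finger_force: 30.0
```

Run:
```python
from meas import *
o=robot.get_obs();print(o["time"],o["tool_pos"],o["ee_rot"],o["width"])
to(.5424,-.0913,.067,2.353)
```

```text
15.975 [ 0.535  -0.3047  0.0649] [3.1413 0.003  2.3534] 0.05112430441646276
shift [0.1461, 0.1558, -0.0021] turn z 0.0004 rows 3.4173862584128174
```

Emit:
drive_tool --series '[[0.05,[0,0,-0.04],[0,0,0]],[0.05,[0,0,-0.08],[0,0,0]],[0.05,[0.05,0.05,-0.08],[0,0,0]],[0.05,[0.09,0.097,-0.08],[0,0,0]],[0.05,[0.13,0.138,-0.08],[0,0,0]]]'

```text
time: 16.6
tool_pos: [0.54, -0.1148, 0.1425]
ee_rot: [3.141, -0.001, 2.353]
wrist_force: [0.3, 0.5, -1.6]
width: 0.051
finger_force: 30.0
```

Emit:
drive_tool --series '[[0.05,[0.016,0.017,0],[0,0,0]],[0.05,[0.016,0.017,0],[0,0,0]],[0.05,[0.016,0.017,0],[0,0,0]]]'

```text
time: 16.98
tool_pos: [0.541, -0.0941, 0.1428]
ee_rot: [-3.141, -0.0, 2.353]
wrist_force: [0.0, -0.8, -1.4]
width: 0.0509
finger_force: 30.0
```

Run:
```python
from meas import *
o=robot.get_obs();print(o["time"],o["tool_pos"],o["ee_rot"],o["width"],o["wrist_force"])
to(.5424,-.0913,.068,2.353)
```

```text
16.975 [ 0.541  -0.0941  0.1428] [-3.1409 -0.0002  2.3531] 0.05086137642979098 [ 0.0109 -0.7987 -1.4081]
shift [0.001, 0.003, 0.0748] turn z 0.0001 rows 1.1972981054551501
```

Emit:
drive_tool --series '[[0.05,[0.001,0.003,0.03],[0,0,0]],[0.05,[0.001,0.003,0.05],[0,0,0]],[0.05,[0.001,0.003,0.064],[0,0,0]],[0.05,[0.001,0.003,0.07],[0,0,0]],[0.05,[0.001,0.003,0.072],[0,0,0]]]'

```text
time: 17.6
tool_pos: [0.5427, -0.091, 0.0713]
ee_rot: [3.141, 0.0, 2.353]
wrist_force: [-0.4, -0.2, 0.1]
width: 0.0512
finger_force: 30.0
```

Emit:
drive_tool --series '[[0.05,[0,0,0.0015],[0,0,0]],[0.05,[0,0,0.003],[0,0,0]]]'

```text
time: 17.85
tool_pos: [0.5432, -0.0907, 0.0699]
ee_rot: [3.141, 0.002, 2.354]
wrist_force: [-2.9, 1.4, 7.6]
width: 0.051
finger_force: 30.0
```

Emit:
drive_tool --series '[[0.062,[0,0,-0.001],[0,0,0]],[0.066,[0,0,-0.001],[0,0,0]],[0.066,[0,0,-0.05],[0,0,0]],[0.066,[0,0,-0.1],[0,0,0]],[0.066,[0,0,-0.12],[0,0,0]]]'

```text
time: 18.48
tool_pos: [0.5441, -0.0908, 0.1924]
ee_rot: [3.138, 0.006, 2.354]
wrist_force: [0.4, -0.0, -0.6]
width: 0.0658
finger_force: 0.0
```

Run:
```python
from meas import *
o=robot.get_obs();print(o["time"],o["tool_pos"],o["ee_rot"],o["width"])
to(.444,-.233,.19,2.353)
im=grab(2);print("media",*cap(im,[.4424,-.2344],.114,.019,True)); cv2.imwrite("pics/d.png",cv2.resize(im[210:350,190:350],None,fx=4,fy=4,interpolation=cv2.INTER_CUBIC))
```

```text
18.475 [ 0.5441 -0.0908  0.1924] [3.1382 0.0057 2.3537] 0.06582701824472442
shift [-0.0302, -0.1712, 0.0024] turn z 0.0007 rows 2.781957330223617
media [ 0.4428 -0.2337] rms 0.0002 freeR 0.0193 at 0.4426 -0.2340
```

View pics/d.png

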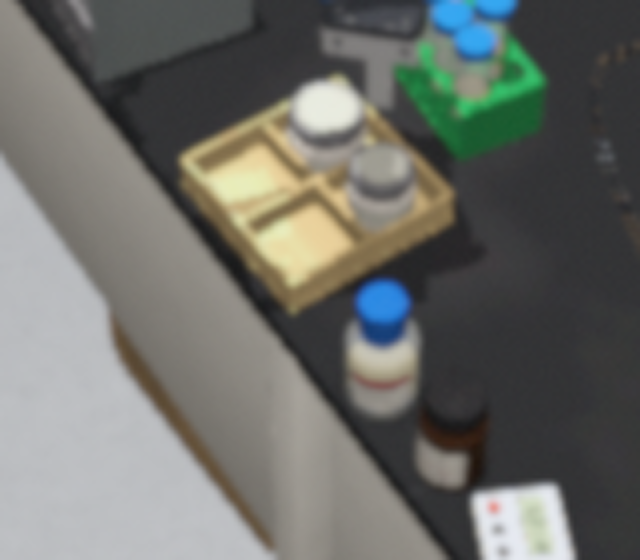

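Both pots stand upright in the two rear compartments, around crop (325,110) and (380,180). The media bottle and amber jar are still on the bench, so I'll fetch the media bottle next.

Emit:
drive_tool --series '[[0.066,[-0.01,-0.06,0],[0,0,0]],[0.066,[-0.02,-0.12,0],[0,0,0]],[0.066,[-0.03,-0.171,0],[0,0,0]],[0.066,[-0.03,-0.171,0],[0,0,0]],[0.066,[-0.03,-0.171,0],[0,0,0]]]'

```text
time: 19.2
tool_pos: [0.4423, -0.2318, 0.1869]
ee_rot: [3.141, -0.002, 2.353]
wrist_force: [0.0, 0.4, -1.4]
width: 0.0659
finger_force: 0.0
```

Run:
```python
from meas import *
o=robot.get_obs();print(o["time"],o["tool_pos"],o["ee_rot"],o["width"])
to(.4445,-.233,.113,2.353)
```

```text
19.2 [ 0.4423 -0.2318  0.1869] [ 3.1411 -0.0022  2.3531] 0.06586209647091676
shift [-0.0024, 0.0008, 0.0739] turn z 0.0001 rows 1.1829875942317107
```

Emit:
drive_tool --series '[[0.066,[-0.0024,0.0008,0.03],[0,0,0]],[0.066,[-0.0024,0.0008,0.06],[0,0,0]],[0.066,[-0.0024,0.0008,0.074],[0,0,0]],[0.066,[-0.0024,0.0008,0.074],[0,0,0]]]'

```text
time: 19.7
tool_pos: [0.4446, -0.2322, 0.1129]
ee_rot: [-3.141, -0.003, 2.355]
wrist_force: [0.2, 0.5, 0.1]
width: 0.0657
finger_force: 0.0
```

Emit:
drive_tool --series '[[0.05,[0,0,0],[0,0,0]],[0.042,[0,0,0],[0,0,0]],[0.036,[0,0,0],[0,0,0]],[0.034,[0,0,0],[0,0,0]],[0.034,[0,0,0],[0,0,0]]]'

```text
time: 20.32
tool_pos: [0.445, -0.2341, 0.115]
ee_rot: [-3.141, 0.002, 2.353]
wrist_force: [-2.0, -1.7, 3.3]
width: 0.0381
finger_force: 29.8
```

Run:
```python
from meas import *
o=robot.get_obs();print(o["time"],o["tool_pos"],o["ee_rot"],o["width"],o["wrist_force"])
to(.4616,-.0173,.118,2.353)
```

```text
20.325 [ 0.445  -0.2341  0.115 ] [-3.1415  0.0018  2.3533] 0.03810412509955876 [-1.9892 -1.6799  3.2695]
shift [0.142, 0.1646, -0.003] turn z 0.0003 rows 3.4789555792782623
```

Emit:
drive_tool --series '[[0.034,[0,0,-0.04],[0,0,0]],[0.034,[0,0,-0.08],[0,0,0]],[0.034,[0.03,0.035,-0.08],[0,0,0]],[0.034,[0.065,0.075,-0.08],[0,0,0]],[0.034,[0.1,0.117,-0.08],[0,0,0]]]'

```text
time: 20.95
tool_pos: [0.4564, -0.0784, 0.1928]
ee_rot: [-3.141, -0.003, 2.352]
wrist_force: [0.1, 0.4, -2.8]
width: 0.0376
finger_force: 29.8
```

Emit:
drive_tool --series '[[0.034,[0.03,0.034,0],[0,0,0]],[0.034,[0.042,0.048,0],[0,0,0]],[0.034,[0.042,0.048,0],[0,0,0]],[0.034,[0.042,0.048,0],[0,0,0]]]'

```text
time: 21.45
tool_pos: [0.4612, -0.017, 0.1934]
ee_rot: [-3.14, -0.001, 2.353]
wrist_force: [0.4, -0.1, -2.8]
width: 0.0375
finger_force: 29.9
```

Run:
```python
from meas import *
o=robot.get_obs();print(o["time"],o["tool_pos"],o["ee_rot"],o["width"],o["wrist_force"])
to(.4616,-.0173,.118,2.353)
```

```text
21.45 [ 0.4612 -0.017   0.1934] [-3.1404 -0.001   2.3531] 0.03753042371968121 [ 0.4499 -0.1029 -2.7813]
shift [-0.0005, 0.0001, 0.0754] turn z 0.0001 rows 1.2067290838872087
```

Emit:
drive_tool --series '[[0.034,[0,0,0.025],[0,0,0]],[0.034,[0,0,0.045],[0,0,0]],[0.034,[0,0,0.06],[0,0,0]],[0.034,[0,0,0.071],[0,0,0]],[0.034,[0,0,0.073],[0,0,0]]]'

```text
time: 22.08
tool_pos: [0.4612, -0.0167, 0.1205]
ee_rot: [-3.141, -0.001, 2.353]
wrist_force: [-0.7, 0.3, -3.0]
width: 0.0377
finger_force: 29.9
```

Emit:
drive_tool --series '[[0.034,[0,0,0.0015],[0,0,0]],[0.034,[0,0,0.003],[0,0,0]]]'

```text
time: 22.32
tool_pos: [0.4623, -0.0167, 0.12]
ee_rot: [3.141, 0.002, 2.354]
wrist_force: [-2.7, -0.2, 6.9]
width: 0.0377
finger_force: 30.0
```

Emit:
drive_tool --series '[[0.05,[0,0,-0.001],[0,0,0]],[0.058,[0,0,-0.001],[0,0,0]],[0.066,[0,0,-0.04],[0,0,0]],[0.07,[0,0,-0.08],[0,0,0]],[0.074,[0,0,-0.085],[0,0,0]]]'

```text
time: 22.95
tool_pos: [0.4635, -0.0167, 0.2068]
ee_rot: [3.137, 0.006, 2.354]
wrist_force: [1.6, 0.1, -0.4]
width: 0.0735
finger_force: 0.0
```

Run:
```python
from meas import *
o=robot.get_obs();print(o["time"],o["tool_pos"],o["ee_rot"],o["width"])
im=grab(4); P=np.array([.4516,-.317])-[.002,.001]
# silhouette of jar: contrast-stretched crop + predicted outline points
x0,y0=288,295; u=up(im,x0,y0,324,340); u=np.clip((u.astype(float)-20)*4,0,255).astype(np.uint8)
def mark(q,col):
    p=((proj(q)[0]-[x0,y0]+.5)*S-.5).astype(int); cv2.circle(u,tuple(int(v) for v in p),1,col,-1)
t=np.linspace(0,2*np.pi,40)
for a in t:
    mark(np.r_[P+.0225*np.array([np.cos(a),np.sin(a)]),.089],(0,255,255)); mark(np.r_[P+.026*np.array([np.cos(a),np.sin(a)]),0],(0,255,0))
cv2.imwrite("pics/e.png",cv2.resize(u,None,fx=1.6,fy=1.6))
```

```text
22.95 [ 0.4635 -0.0167  0.2068] [3.137  0.006  2.3536] 0.07347597421451564
```

View pics/e.png

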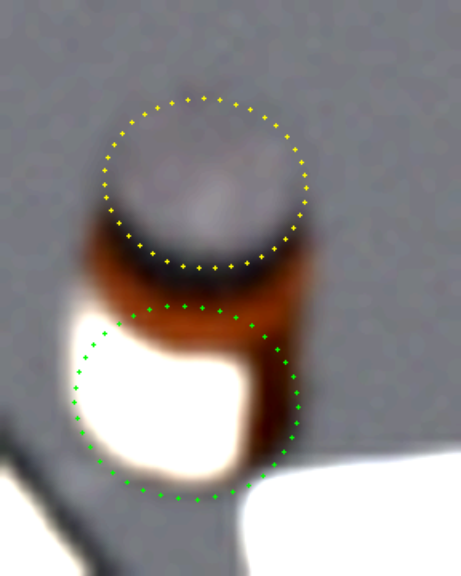

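The outline marks fit the amber jar's cap and base, so I'll grasp it.

Run:
```python
from meas import *
to(.4516,-.317,.19,2.353)
```

```text
shift [-0.2066, -0.2186, 0.0115] turn z 0.0006 rows 4.8166604129797985
```

Emit:
drive_tool --series '[[0.074,[-0.04,-0.042,0.01],[0,0,0]],[0.074,[-0.083,-0.088,0.01],[0,0,0]],[0.074,[-0.126,-0.133,0.01],[0,0,0]],[0.074,[-0.168,-0.178,0.01],[0,0,0]],[0.074,[-0.2066,-0.2186,0.01],[0,0,0]]]'

```text
time: 23.78
tool_pos: [0.4512, -0.3187, 0.1908]
ee_rot: [3.142, -0.004, 2.353]
wrist_force: [0.5, -0.3, -0.7]
width: 0.0741
finger_force: 0.0
```

Emit:
drive_tool --series '[[0.074,[0,0,0],[0,0,0]],[0.074,[0,0,0],[0,0,0]]]'

```text
time: 24.02
tool_pos: [0.4517, -0.3162, 0.1914]
ee_rot: [3.141, -0.004, 2.353]
wrist_force: [0.4, 0.3, -0.2]
width: 0.074
finger_force: 0.0
```

Run:
```python
from meas import *
o=robot.get_obs();print(o["time"],o["tool_pos"],o["ee_rot"],o["width"])
to(.4516,-.317,.099,2.353)
```

```text
24.025 [ 0.4517 -0.3162  0.1914] [ 3.1411 -0.0037  2.3533] 0.07397944040164613
shift [-0.0005, -0.0007, 0.0924] turn z 0.0003 rows 1.4782081652018098
```

Emit:
drive_tool --series '[[0.074,[0,-0.0005,0.04],[0,0,0]],[0.074,[0,-0.0005,0.075],[0,0,0]],[0.074,[0,-0.0005,0.092],[0,0,0]],[0.074,[0,-0.0005,0.092],[0,0,0]]]'

```text
time: 24.52
tool_pos: [0.4516, -0.3158, 0.1]
ee_rot: [3.142, -0.003, 2.355]
wrist_force: [-0.2, 0.2, 0.4]
width: 0.0742
finger_force: 0.0
```

Emit:
drive_tool --series '[[0.06,[0,0,0],[0,0,0]],[0.05,[0,0,0],[0,0,0]],[0.042,[0,0,0],[0,0,0]],[0.042,[0,0,0],[0,0,0]],[0.042,[0,0,0],[0,0,0]]]'

```text
time: 25.15
tool_pos: [0.4524, -0.3179, 0.1022]
ee_rot: [3.141, 0.002, 2.354]
wrist_force: [-0.5, -0.8, 3.3]
width: 0.0444
finger_force: 30.0
```

Run:
```python
from meas import *
o=robot.get_obs();print(o["time"],o["tool_pos"],o["ee_rot"],o["width"])
to(.465,-.0947,.104,2.353)
```

```text
25.15 [ 0.4524 -0.3179  0.1022] [3.1413 0.0018 2.3535] 0.044442636077251824
shift [0.1493, 0.1663, -0.0018] turn z 0.0005 rows 3.576473970102992
```

Emit:
drive_tool --series '[[0.042,[0,0,-0.04],[0,0,0]],[0.042,[0,0,-0.08],[0,0,0]],[0.042,[0.03,0.035,-0.08],[0,0,0]],[0.042,[0.065,0.073,-0.08],[0,0,0]],[0.042,[0.1,0.112,-0.08],[0,0,0]]]'

```text
time: 25.78
tool_pos: [0.4603, -0.1662, 0.1805]
ee_rot: [-3.142, -0.001, 2.353]
wrist_force: [0.8, -0.2, -1.6]
width: 0.0447
finger_force: 30.0
```

Emit:
drive_tool --series '[[0.042,[0.03,0.034,0],[0,0,0]],[0.042,[0.049,0.0545,0],[0,0,0]],[0.042,[0.049,0.0545,0],[0,0,0]],[0.042,[0.049,0.0545,0],[0,0,0]]]'

```text
time: 26.28
tool_pos: [0.4647, -0.095, 0.1808]
ee_rot: [-3.141, -0.0, 2.353]
wrist_force: [0.4, -0.9, -0.8]
width: 0.0447
finger_force: 30.0
```

Run:
```python
from meas import *
o=robot.get_obs();print(o["time"],o["tool_pos"],o["ee_rot"],o["width"],o["wrist_force"])
to(.465,-.0947,.106,2.353)
```

```text
26.275 [ 0.4647 -0.095   0.1808] [-3.1408 -0.0002  2.3534] 0.0447263947189883 [ 0.3532 -0.8514 -0.7688]
shift [-0.0, 0.0004, 0.0748] turn z 0.0004 rows 1.196559837835852
```

Emit:
drive_tool --series '[[0.042,[0,0,0.025],[0,0,0]],[0.042,[0,0,0.045],[0,0,0]],[0.042,[0,0,0.06],[0,0,0]],[0.042,[0,0,0.071],[0,0,0]],[0.042,[0,0,0.073],[0,0,0]]]'

```text
time: 26.9
tool_pos: [0.4645, -0.0946, 0.1074]
ee_rot: [-3.141, -0.001, 2.353]
wrist_force: [-1.1, -0.8, -0.8]
width: 0.0444
finger_force: 30.0
```

Emit:
drive_tool --series '[[0.042,[0,0,0.0015],[0,0,0]],[0.042,[0,0,0.003],[0,0,0]]]'

```text
time: 27.15
tool_pos: [0.4657, -0.0948, 0.1071]
ee_rot: [3.141, 0.002, 2.354]
wrist_force: [-2.6, 0.8, 8.8]
width: 0.0445
finger_force: 30.0
```

Emit:
drive_tool --series '[[0.056,[0,0,-0.001],[0,0,0]],[0.062,[0,0,-0.001],[0,0,0]],[0.066,[0,0,-0.05],[0,0,0]],[0.066,[0,0,-0.1],[0,0,0]],[0.066,[0,0,-0.13],[0,0,0]]]'

```text
time: 27.78
tool_pos: [0.4657, -0.0946, 0.2381]
ee_rot: [3.14, 0.004, 2.354]
wrist_force: [-0.2, -0.5, -0.3]
width: 0.066
finger_force: 0.0
```

Run:
```python
from meas import *
to(.30,.02,.30,2.353)
```

```text
shift [0.1981, -0.0366, -0.0619] turn z 0.0007 rows 3.3713451139149604
```

Emit:
drive_tool --series '[[0.066,[0.06,-0.01,-0.02],[0,0,0]],[0.066,[0.12,-0.02,-0.04],[0,0,0]],[0.066,[0.18,-0.033,-0.06],[0,0,0]],[0.066,[0.198,-0.0366,-0.06],[0,0,0]],[0.066,[0.198,-0.0366,-0.06],[0,0,0]]]'

```text
time: 28.4
tool_pos: [0.2988, 0.0207, 0.2961]
ee_rot: [3.139, 0.003, 2.356]
wrist_force: [0.2, -0.1, -0.0]
width: 0.0659
finger_force: 0.0
```

Run:
```python
from meas import *
o=robot.get_obs();print(o["time"],o["tool_pos"],o["ee_rot"],o["joint_positions"])
im=grab(4); cv2.imwrite("pics/avg2.png",im)
a=up(im,185,135,260,230); cv2.imwrite("pics/f.png",a[:,:]); print(a.shape)
b=cv2.resize(im[215:300,220:320],None,fx=6,fy=6,interpolation=cv2.INTER_CUBIC); cv2.imwrite("pics/g.png",b)
```

```text
28.4 [0.2988 0.0207 0.2961] [3.1392 0.0029 2.3556] [-0.1209 -0.4909  1.7188  0.0001  1.9098 -0.9057]
(760, 600, 3)
```

View pics/f.png

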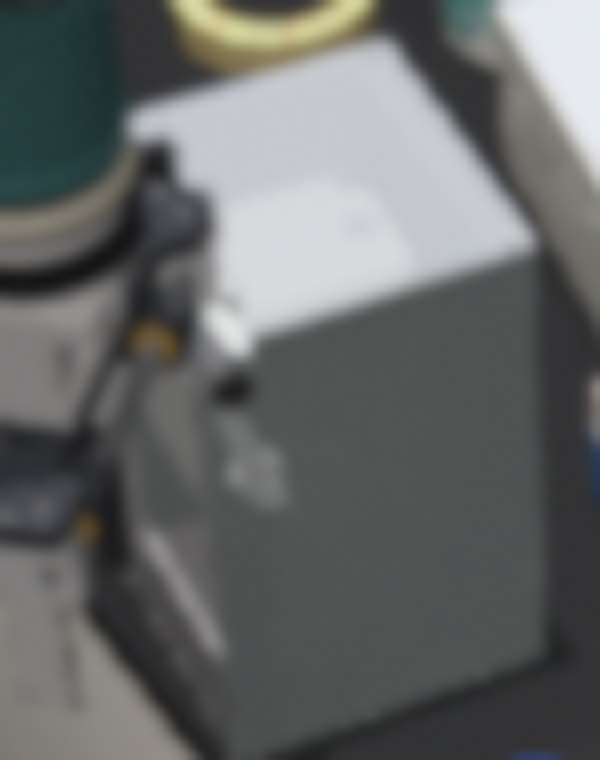

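View pics/g.png

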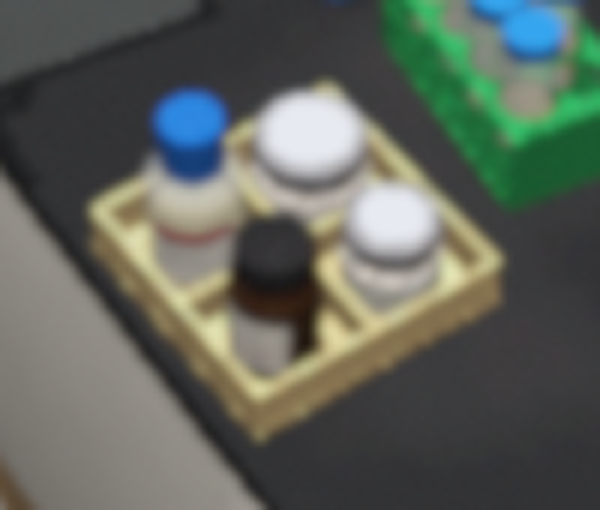

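All four containers stand upright in their own compartments. I'll now find the hopper pose from its clean edges, using the unobstructed first image.

Run:
```python
from meas import *
from scipy.ndimage import map_coordinates, gaussian_filter1d
im=cv2.imread("pics/avg.png"); G=im[:,:,1].astype(float)
def prof(c0,yaw,ax,o,z,ts,w=.018):
    M=np.array([[np.cos(yaw),-np.sin(yaw)],[np.sin(yaw),np.cos(yaw)]]); ss=np.arange(-w,w+1e-6,.0005); out=[]
    for s in ss:
        L=np.zeros((len(ts),2)); L[:,ax]=o+s; L[:,1-ax]=ts
        uv=proj(np.c_[L@M.T+c0,np.full(len(ts),z)]); out.append(map_coordinates(G,[uv[:,1],uv[:,0]],order=3).mean())
    return ss,np.array(out)
c0=np.array([.5,.225]);yaw=-.09
for nm,ax,o,z in [("y+ top",1,.075,.242),("x+ top",0,.075,.242),("y- top",1,-.075,.242),("y- bot",1,-.075,0)]:
  for ts in (np.linspace(-.04,-.015,12),np.linspace(-.01,.02,12),np.linspace(.03,.06,12)):
    ss,p=prof(c0,yaw,ax,o,z,ts); g=np.gradient(gaussian_filter1d(p,1.5))
    print(nm,round(ts.mean(),3),[(float(round(ss[i]*1e3,1)),round(g[i],1)) for i in range(1,len(g)-1) if abs(g[i])>=abs(g[i-1]) and abs(g[i])>abs(g[i+1]) and abs(g[i])>1.5])
a=up(im,190,145,235,195); a=np.clip(a.astype(float)*1.2,0,255); 
for k in range(0,45,5): cv2.putText(a,str(190+k),(k*8,10),0,.35,(0,0,255)); cv2.line(a,(k*8,12),(k*8,18),(0,0,255))
for k in range(0,50,5): cv2.putText(a,str(145+k),(0,k*8+4),0,.35,(0,0,255))
cv2.imwrite("pics/i.png",cv2.resize(a,None,fx=1.4,fy=1.4))
```

```text
y+ top -0.027 [(9.5, np.float64(-5.2))]
y+ top 0.005 [(8.0, np.float64(-4.2))]
y+ top 0.045 [(7.0, np.float64(-3.2)), (16.5, np.float64(2.7))]
x+ top -0.027 [(-0.5, np.float64(-7.7)), (8.0, np.float64(2.7))]
x+ top 0.005 [(0.5, np.float64(-7.7)), (16.0, np.float64(2.2))]
x+ top 0.045 [(1.0, np.float64(-7.5))]
y- top -0.027 [(2.0, np.float64(5.0))]
y- top 0.005 [(1.5, np.float64(5.0))]
y- top 0.045 [(0.5, np.float64(4.6))]
y- bot -0.027 [(6.0, np.float64(2.0))]
y- bot 0.005 [(5.0, np.float64(2.0))]
y- bot 0.045 [(4.5, np.float64(2.0))][ WARN:0@11.296] global loadsave.cpp:1063 imwrite_ Unsupported depth image for selected encoder is fallbacked to CV_8U.
```

View pics/i.png

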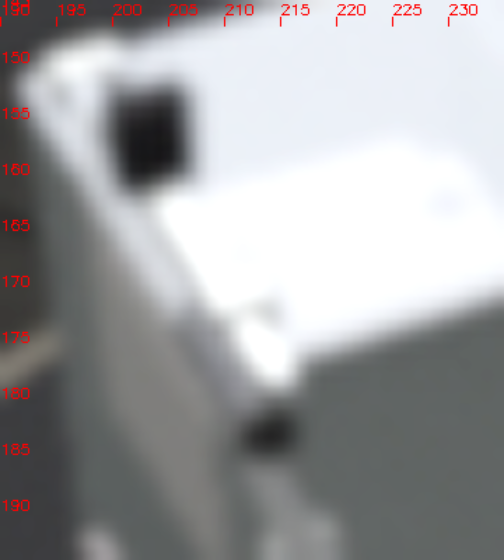

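The thumb piece is the dark block spanning columns 200–207 and rows 153–161. A small dark blob sits at (214,183) beyond a light piece at (213,176). I'll project expected points to identify them.

Run:
```python
from meas import *
yaw=-.112; M=np.array([[np.cos(yaw),-np.sin(yaw)],[np.sin(yaw),np.cos(yaw)]]); c=np.array([.5007,.2288])  # camera-frame centre
inv=lambda P:np.c_[(P[:,:2]-c)@M,P[:,2]]
print("thumb z.268",inv(ray([203.5,157],.268)),"in world",ray([203.5,157],.268))
for uv in ([214,183.5],[213,176],[210,172],[216,179]): 
  print(uv,[inv(ray(uv,z))[0].round(3).tolist() for z in (.26,.281,.29)])
for x in (-.105,-.09,-.075):
  for y in (-.08,-.10,-.12,-.14): print(x,y,proj(np.r_[M@[x,y]+c,.281])[0].round(1), end=" ")
print()
```

```text
thumb z.268 [[-0.062   0.0022  0.268 ]] in world [[0.4393 0.2379 0.268 ]]
[214, 183.5] [[-0.077, -0.122, 0.26], [-0.085, -0.144, 0.281], [-0.088, -0.154, 0.29]]
[213, 176] [[-0.067, -0.089, 0.26], [-0.074, -0.111, 0.281], [-0.078, -0.121, 0.29]]
[210, 172] [[-0.068, -0.067, 0.26], [-0.076, -0.09, 0.281], [-0.079, -0.1, 0.29]]
[216, 179] [[-0.064, -0.106, 0.26], [-0.071, -0.128, 0.281], [-0.075, -0.138, 0.29]]
-0.105 -0.08 [199.9 172.9] -0.105 -0.1 [202.3 176.7] -0.105 -0.12 [204.7 180.6] -0.105 -0.14 [207.1 184.6] -0.09 -0.08 [204.4 171.5] -0.09 -0.1 [206.8 175.3] -0.09 -0.12 [209.3 179.2] -0.09 -0.14 [211.8 183.1] -0.075 -0.08 [209. 170.] -0.075 -0.1 [211.4 173.9] -0.075 -0.12 [213.9 177.7] -0.075 -0.14 [216.4 181.7]
```

Run:
```python
from meas import *
yaw=-.112; M=np.array([[np.cos(yaw),-np.sin(yaw)],[np.sin(yaw),np.cos(yaw)]]); c=np.array([.5007,.2288])
inv=lambda P:np.c_[(P[:,:2]-c)@M,P[:,2]]
print("boss",inv(ray([216,192.6],.17)))
print("grip world", M@[-.087,-.115]+c+[.002,.001], "arm", M@[-.088,-.085]+c+[.002,.001])
to(.4413,.239,.36,3.03)
```

```text
boss [[-0.0562 -0.0714  0.17  ]]
grip world [0.4034 0.1252] arm [0.4058 0.1552]
shift [0.0559, 0.2549, -0.0655] turn z -0.6771 rows 4.303982888047158
```

Emit:
drive_tool --series '[[0.05,[0,0,-0.065],[0,0,0]],[0.05,[0.01,0.05,-0.065],[0,0,-0.17]],[0.05,[0.025,0.11,-0.065],[0,0,-0.34]],[0.05,[0.038,0.17,-0.065],[0,0,-0.51]],[0.05,[0.05,0.23,-0.065],[0,0,-0.67]]]'

```text
time: 29.22
tool_pos: [0.429, 0.2194, 0.3589]
ee_rot: [-3.14, -0.001, 3.028]
wrist_force: [1.1, -0.3, 1.0]
width: 0.0502
finger_force: 0.0
```

Emit:
drive_tool --series '[[0.05,[0,0,0],[0,0,0]],[0.05,[0,0,0],[0,0,0]]]'

```text
time: 29.48
tool_pos: [0.4276, 0.2173, 0.3591]
ee_rot: [-3.14, -0.002, 3.022]
wrist_force: [-0.4, -0.5, 0.8]
width: 0.0502
finger_force: 0.0
```

Run:
```python
from meas import *
o=robot.get_obs();print(o["time"],o["tool_pos"],o["ee_rot"],o["width"])
to(.4413,.239,.278,3.03)
```

```text
29.475 [0.4276 0.2173 0.3591] [-3.1399 -0.0024  3.022 ] 0.050175749521753264
shift [-0.011, 0.0232, 0.0811] turn z -0.008 rows 1.361312675082933
```

Emit:
drive_tool --series '[[0.05,[-0.011,0.023,0],[0,0,-0.008]],[0.05,[-0.011,0.023,0.03],[0,0,-0.008]],[0.05,[-0.011,0.023,0.06],[0,0,-0.008]],[0.05,[-0.011,0.023,0.072],[0,0,-0.008]],[0.05,[-0.011,0.023,0.072],[0,0,-0.008]]]'

```text
time: 30.1
tool_pos: [0.4404, 0.2383, 0.2885]
ee_rot: [-3.142, 0.0, 3.03]
wrist_force: [0.1, 0.3, 0.4]
width: 0.0501
finger_force: 0.0
```

Emit:
drive_tool --series '[[0.035,[0,0,0],[0,0,0]],[0.024,[0,0,0],[0,0,0]],[0.016,[0,0,0],[0,0,0]],[0.01,[0,0,0],[0,0,0]],[0.01,[0,0,0],[0,0,0]]]'

```text
time: 30.72
tool_pos: [0.4409, 0.2391, 0.2886]
ee_rot: [-3.141, 0.001, 3.031]
wrist_force: [-0.3, -1.9, 2.1]
width: 0.0136
finger_force: 30.0
```

Emit:
drive_tool --series '[[0.01,[0,0.01,0],[0,0,0]],[0.01,[0,0.02,0],[0,0,0]],[0.01,[0,0.03,0],[0,0,0]],[0.01,[0,0.038,0],[0,0,0]],[0.01,[0,0.043,0],[0,0,0]]]'

```text
time: 31.35
tool_pos: [0.4448, 0.2756, 0.2885]
ee_rot: [-3.124, -0.001, 3.026]
wrist_force: [-4.7, -27.0, 8.6]
width: 0.0135
finger_force: 30.0
```

Emit:
drive_tool --series '[[0.01,[0,0.001,0],[0,0,0]],[0.01,[0,0.001,0],[0,0,0]]]'

```text
time: 31.6
tool_pos: [0.4448, 0.2756, 0.2885]
ee_rot: [-3.124, -0.001, 3.025]
wrist_force: [-4.5, -22.7, 7.7]
width: 0.0135
finger_force: 30.1
```

Emit:
drive_tool --series '[[0.01,[0,-0.004,0],[0,0,0]],[0.03,[0,-0.004,0],[0,0,0]],[0.04,[0,-0.004,-0.04],[0,0,0]],[0.05,[0,-0.004,-0.075],[0,0,0]],[0.05,[0.02,-0.05,-0.075],[0,0,0.18]]]'

```text
time: 32.22
tool_pos: [0.4219, 0.2378, 0.3641]
ee_rot: [3.139, 0.001, 2.85]
wrist_force: [0.2, -0.4, 0.6]
width: 0.0486
finger_force: 0.0
```

Emit:
drive_tool --series '[[0.05,[0.01,-0.05,0],[0,0,0.18]],[0.05,[0.02,-0.1,0],[0,0,0.36]],[0.05,[0.02,-0.1,0],[0,0,0.54]],[0.05,[0.02,-0.1,0],[0,0,0.72]],[0.05,[0.02,-0.1,0],[0,0,0.9]]]'

```text
time: 32.85
tool_pos: [0.3725, 0.1462, 0.3626]
ee_rot: [-3.142, -0.001, 1.946]
wrist_force: [0.5, -0.5, 0.5]
width: 0.0504
finger_force: 0.0
```

Run:
```python
from meas import *
o=robot.get_obs();print(o["time"],o["tool_pos"],o["ee_rot"],o["width"])
to(.4034,.1252,.287,1.459)
im=grab(2); a=up(im,190,145,235,195); cv2.imwrite("pics/j.png",np.clip(a*1.2,0,255).astype(np.uint8))
```

```text
32.85 [0.3725 0.1462 0.3626] [-3.1415 -0.0014  1.9463] 0.05038213917117968
shift [-0.0309, 0.021, 0.0756] turn z 0.4873 rows 2.6060261257932282
```

View pics/j.png

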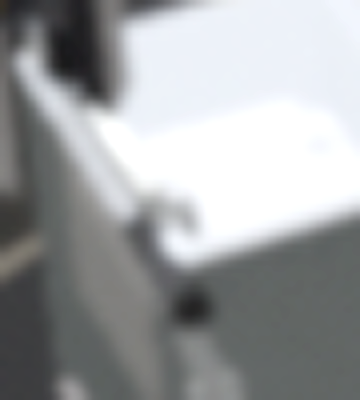

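Emit:
drive_tool --series '[[0.05,[-0.031,0.021,0],[0,0,0.17]],[0.05,[-0.031,0.021,0],[0,0,0.34]],[0.05,[-0.031,0.021,0],[0,0,0.487]],[0.05,[-0.031,0.021,0],[0,0,0.487]],[0.05,[-0.031,0.021,0.025],[0,0,0.487]]]'

```text
time: 33.58
tool_pos: [0.4043, 0.1251, 0.3396]
ee_rot: [3.137, -0.002, 1.47]
wrist_force: [-0.2, 0.1, -0.3]
width: 0.0499
finger_force: 0.0
```

Run:
```python
from meas import *
o=robot.get_obs();print(o["time"],o["tool_pos"],o["ee_rot"],o["width"])
to(.4034,.1252,.287,1.459)
```

```text
33.575 [0.4043 0.1251 0.3396] [ 3.1374 -0.0017  1.47  ] 0.049871705599829314
shift [0.0, -0.0009, 0.0526] turn z 0.011 rows 0.84225261029624
```

Emit:
drive_tool --series '[[0.05,[0,-0.001,0.02],[0,0,0.01]],[0.05,[0,-0.001,0.04],[0,0,0.01]],[0.05,[0,-0.001,0.051],[0,0,0.01]],[0.05,[0,-0.001,0.051],[0,0,0.01]]]'

```text
time: 34.08
tool_pos: [0.4021, 0.1248, 0.2865]
ee_rot: [-3.14, 0.0, 1.457]
wrist_force: [0.3, -0.2, 0.6]
width: 0.0498
finger_force: 0.0
```

Emit:
drive_tool --series '[[0.035,[0,0,0],[0,0,0]],[0.022,[0,0,0],[0,0,0]],[0.014,[0,0,0],[0,0,0]],[0.008,[0,0,0],[0,0,0]],[0.008,[0,0,0],[0,0,0]]]'

```text
time: 34.7
tool_pos: [0.4028, 0.1246, 0.2874]
ee_rot: [3.14, -0.0, 1.455]
wrist_force: [0.9, 0.2, 0.9]
width: 0.0109
finger_force: 30.0
```

Emit:
drive_tool --series '[[0.008,[0,0.0141,-0.0028],[0,0,0]],[0.008,[0,0.0284,-0.0039],[0,0,0]],[0.008,[0,0.0428,-0.0031],[0,0,0]],[0.008,[0,0.0569,-0.0006],[0,0,0]],[0.008,[0,0.0706,0.0037],[0,0,0]]]'

```text
time: 35.33
tool_pos: [0.4738, 0.1164, 0.2831]
ee_rot: [-3.142, -0.0, 1.455]
wrist_force: [-3.2, 1.1, 1.9]
width: 0.011
finger_force: 30.0
```

Emit:
drive_tool --series '[[0.008,[0,0.0131,0.006],[0,0,0]],[0.008,[0,0.0253,0.0135],[0,0,0]],[0.008,[0,0.0365,0.0225],[0,0,0]],[0.008,[0,0.0465,0.0328],[0,0,0]],[0.008,[0,0.0551,0.0443],[0,0,0]]]'

```text
time: 35.95
tool_pos: [0.5277, 0.1099, 0.2384]
ee_rot: [-3.141, 0.0, 1.455]
wrist_force: [-3.9, -0.0, 2.2]
width: 0.0111
finger_force: 30.0
```

Emit:
drive_tool --series '[[0.008,[0,0.003,0.003],[0,0,0]],[0.008,[0,0.005,0.008],[0,0,0]],[0.008,[0,0.005,0.008],[0,0,0]],[0.008,[0,0.005,0.008],[0,0,0]]]'

```text
time: 36.45
tool_pos: [0.5283, 0.1098, 0.2373]
ee_rot: [-3.138, -0.0, 1.456]
wrist_force: [-21.6, -1.2, 26.5]
width: 0.0112
finger_force: 30.0
```

Emit:
drive_tool --series '[[0.012,[0,-0.004,-0.007],[0,0,0]],[0.02,[0,-0.004,-0.007],[0,0,0]],[0.03,[0,-0.005,-0.03],[0,0,0]],[0.04,[0,-0.005,-0.08],[0,0,0]],[0.04,[0.0,-0.06,-0.1],[0,0,0]]]'

```text
time: 37.08
tool_pos: [0.4759, 0.116, 0.3307]
ee_rot: [3.14, 0.0, 1.452]
wrist_force: [-1.1, 1.4, 0.4]
width: 0.0394
finger_force: 0.0
```

Emit:
drive_tool --series '[[0.04,[0,-0.06,0],[0,0,0]],[0.04,[-0.06,-0.1,0],[0,0,0]],[0.04,[-0.11,-0.15,0],[0,0,0]],[0.04,[-0.15,-0.17,0],[0,0,0]],[0.04,[-0.15,-0.17,0],[0,0,0]]]'

```text
time: 37.7
tool_pos: [0.2858, -0.0157, 0.3311]
ee_rot: [3.138, 0.001, 1.445]
wrist_force: [0.2, -0.1, 0.4]
width: 0.0397
finger_force: 0.0
```

Run:
```python
from meas import *
o=robot.get_obs();print(o["time"],o["tool_pos"],o["ee_rot"],o["width"],o["joint_positions"])
im=grab(4); cv2.imwrite("pics/avg3.png",im); a=up(im,185,135,255,230); b=up(cv2.imread("pics/avg.png"),185,135,255,230)
s=np.hstack([cv2.resize(b,(390,530)),cv2.resize(a,(390,530))]); cv2.imwrite("pics/k.png",np.clip(s*1.3,0,255).astype(np.uint8))
```

```text
37.7 [ 0.2858 -0.0157  0.3311] [3.1381 0.0013 1.4448] 0.03969469174863066 [-0.2531 -0.5069  1.6582 -0.001   1.9867 -0.1274]
```

View pics/k.png

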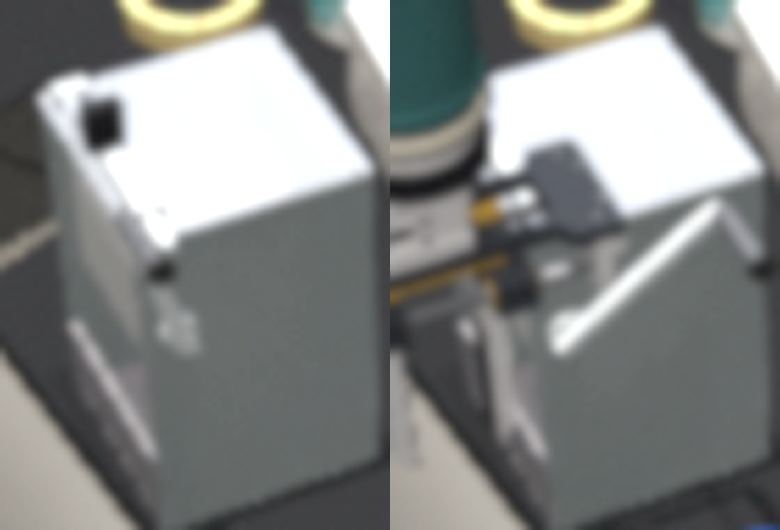

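The lever is now laid back, so the door is open. I'll compare the cover region numerically to see whether the packs have gone.

Run:
```python
import cv2,numpy as np
a=cv2.imread("pics/avg2.png")[:,:,1].astype(int); b=cv2.imread("pics/avg3.png")[:,:,1].astype(int)
print("before");print(a[146:178:3,210:250:3]);print("after");print(b[146:178:3,210:250:3])
```

```text
before
[[146 183 198 201 201 201 201 203 204 175  59  50  61 124]
 [201 201 201 201 201 201 201 200 204 202 153  52  61 120]
 [201 201 201 201 201 201 201 199 201 205 198 112  57 109]
 [201 201 201 202 201 202 201 199 200 202 205 189  77  98]
 [164 200 203 206 211 214 208 202 200 200 203 204 167  77]
 [ 88 205 216 217 217 217 214 212 201 200 200 203 202 142]
 [ 81 205 218 218 218 217 213 213 211 200 200 201 204 196]
 [122 209 217 218 218 218 218 218 215 201 196 183 155 112]
 [123 205 217 218 218 216 213 206 187 147 108  87  82  84]
 [150 191 211 213 205 186 149 107  86  83  82  82  82  82]
 [133 224 190 141 105  85  83  83  84  83  84  83  82  82]]
after
[[146 184 199 202 202 201 201 203 204 175  59  51  61 125]
 [202 202 201 201 201 202 201 200 204 202 153  53  61 120]
 [202 201 202 202 201 202 201 200 200 205 198 112  57 109]
 [201 202 202 202 202 201 201 200 200 202 205 189  77  98]
 [202 200 195 201 201 202 202 200 200 200 203 204 168  78]
 [165 123  95 169 202 202 202 201 200 200 200 204 203 141]
 [ 82  74  77 104 191 202 201 202 200 200 200 201 203 196]
 [ 65  74  75  75 133 199 202 202 200 199 196 183 155 112]
 [145  68  75  74  94 169 200 196 179 146 114 129  86  82]
 [107  77  75  75  88  95 142 106  86 100 183 145 115  83]
 [ 55  48  51  61  55  61  83  83 108 194 149  90 109 104]]
```

Emit:
drive_tool --series '[[0.04,[-0.06,0,0],[0,0,0]],[0.04,[-0.12,0,0],[0,0,0]],[0.04,[-0.18,0,0],[0,0,0]],[0.04,[-0.22,0,0],[0,0,0]],[0.04,[-0.22,0,0],[0,0,0]]]'

```text
time: 38.52
tool_pos: [0.262, -0.2327, 0.3295]
ee_rot: [-3.139, -0.003, 1.454]
wrist_force: [-0.2, 0.5, -0.6]
width: 0.0399
finger_force: 0.0
```

Run:
```python
from meas import *
o=robot.get_obs();print(o["time"],o["tool_pos"],o["ee_rot"],o["width"])
im=grab(4); cv2.imwrite("pics/avg4.png",im)
print("start");print(cv2.imread("pics/avg.png")[146:183:3,192:240:3,1])
print("now");print(im[146:183:3,192:240:3,1])
to(.5277,.1099,.36,1.455)
```

```text
38.525 [ 0.262  -0.2327  0.3295] [-3.1387 -0.003   1.4538] 0.039889430270672106
start
[[ 51  51  54  52  64  99 145 183 198 201 201 200 200 202 203 174]
 [ 57 149 188 166 188 199 201 200 200 200 200 200 200 199 203 202]
 [142 178 185 142 130 183 201 200 200 200 200 200 200 199 200 204]
 [ 99 179 160  42  30 153 201 201 201 201 201 201 200 198 199 201]
 [ 63 147 162  29  19 143 201 201 202 205 210 213 207 202 198 199]
 [ 56  88 162  79 113 179 208 213 215 216 216 216 214 212 200 199]
 [ 47  82 125 178 200 221 216 216 216 217 217 216 212 213 210 199]
 [ 48  79 102 160 178 222 215 215 217 217 217 217 217 217 215 200]
 [ 50  77  96 123 177 186 222 216 216 218 217 215 212 205 186 147]
 [ 51  79  92 109 132 130 182 193 211 212 204 185 148 106  86  82]
 [ 98  84  89 105 112 104 142 223 189 141 103  84  82  83  83  84]
 [ 61  65  85 105 106 112 114 145 122  83  83  83  83  83  83  84]
 [ 51  61  81  99 105 108  95  60  67  84  84  84  85  84  84  83]]
now
[[ 64  64  64  64  76 121 136 142 144 145 143 141 136 130 122 109]
 [ 64  64  64  67 107 134 141 144 145 144 142 138 133 126 117 105]
 [ 64  63  65  90 128 139 144 145 145 142 140 135 129 120 110  97]
 [ 64  63  75 120 136 142 144 145 143 141 137 131 124 115 103  88]
 [ 77  88 112 134 141 142 143 142 143 138 134 127 118 108  95  77]
 [134 136 136 139 144 145 144 142 137 135 130 123 113 101  85  64]
 [104  98  97 101 105 120 139 141 137 130 124 117 106  92  74  75]
 [ 76  94  92  91  97 113 117 106 127 129 122 108  98  82  63 137]
 [ 78  66  55  50  54  70  77 104 102 108 118 108  90  71  60 124]
 [ 63  52  57  41  43  57  50  58  82  97  97 101  84  58  61  95]
 [ 53  39  43  37  37  40  41  43  52  77  84  89  78  55  74 142]
 [ 54  39  37  37  37  38  38  39  54  57  77  74  67  66  78  86]
 [ 61  50  44  37  37  34  37  36  46  47  64  66  60  72  74  57]]
shift [0.3678, 0.2258, -0.0289] turn z 0.0032 rows 6.920945235629811
```

Emit:
drive_tool --series '[[0.04,[0.04,0.03,-0.03],[0,0,0]],[0.04,[0.09,0.055,-0.03],[0,0,0]],[0.04,[0.14,0.085,-0.03],[0,0,0]],[0.04,[0.184,0.113,-0.03],[0,0,0]]]'

```text
time: 39.22
tool_pos: [0.3952, -0.0582, 0.362]
ee_rot: [3.139, 0.0, 1.458]
wrist_force: [0.3, -0.8, -0.9]
width: 0.0398
finger_force: 0.0
```

Emit:
drive_tool --series '[[0.04,[0.05,0.03,0],[0,0,0]],[0.04,[0.1,0.06,0],[0,0,0]],[0.04,[0.15,0.09,0],[0,0,0]],[0.04,[0.184,0.113,0],[0,0,0]],[0.04,[0.184,0.113,0],[0,0,0]]]'

```text
time: 39.85
tool_pos: [0.5283, 0.1117, 0.3599]
ee_rot: [-3.139, 0.0, 1.461]
wrist_force: [-1.0, -0.1, -0.8]
width: 0.0399
finger_force: 0.0
```

Emit:
drive_tool --series '[[0.04,[0,0,0.03],[0,0,0]],[0.04,[0,0,0.05],[0,0,0]],[0.04,[0,0,0.05],[0,0,0]]]'

```text
time: 40.22
tool_pos: [0.5264, 0.108, 0.3101]
ee_rot: [-3.139, 0.001, 1.455]
wrist_force: [-0.9, -0.0, 0.6]
width: 0.0397
finger_force: 0.0
```

Run:
```python
from meas import *
o=robot.get_obs();print(o["time"],o["tool_pos"],o["ee_rot"],o["width"],o["wrist_force"])
to(.5280,.1099,.240,1.455)
```

```text
40.225 [0.5264 0.108  0.3101] [-3.1387  0.0008  1.4553] 0.039717870036545165 [-0.8879 -0.0011  0.6178]
shift [0.002, 0.0014, 0.0701] turn z 0.0003 rows 1.122219836348485
```

Emit:
drive_tool --series '[[0.04,[0.002,0.0015,0.03],[0,0,0]],[0.04,[0.002,0.0015,0.055],[0,0,0]],[0.04,[0.002,0.0015,0.07],[0,0,0]],[0.04,[0.002,0.0015,0.07],[0,0,0]]]'

```text
time: 40.72
tool_pos: [0.5293, 0.1097, 0.2411]
ee_rot: [-3.141, 0.0, 1.455]
wrist_force: [-0.6, 0.0, 0.6]
width: 0.0398
finger_force: 0.0
```

Emit:
drive_tool --series '[[0.025,[0,0,0],[0,0,0]],[0.014,[0,0,0],[0,0,0]],[0.008,[0,0,0],[0,0,0]],[0.008,[0,0,0],[0,0,0]]]'

```text
time: 41.22
tool_pos: [0.5279, 0.1101, 0.2421]
ee_rot: [-3.138, -0.0, 1.455]
wrist_force: [-6.8, -0.3, 4.1]
width: 0.011
finger_force: 30.0
```

Emit:
drive_tool --series '[[0.008,[0,-0.0086,-0.0115],[0,0,0]],[0.008,[0,-0.0186,-0.0218],[0,0,0]],[0.008,[0,-0.0298,-0.0308],[0,0,0]],[0.008,[0,-0.042,-0.0383],[0,0,0]],[0.008,[0,-0.0551,-0.0443],[0,0,0]]]'

```text
time: 41.85
tool_pos: [0.4763, 0.1157, 0.2882]
ee_rot: [3.134, -0.0, 1.454]
wrist_force: [6.3, -2.2, 0.1]
width: 0.0113
finger_force: 30.0
```

Emit:
drive_tool --series '[[0.008,[0,-0.0137,-0.0043],[0,0,0]],[0.008,[0,-0.0278,-0.0068],[0,0,0]],[0.008,[0,-0.0422,-0.0076],[0,0,0]],[0.008,[0,-0.0565,-0.0065],[0,0,0]],[0.008,[0,-0.0706,-0.0037],[0,0,0]]]'

```text
time: 42.48
tool_pos: [0.4062, 0.1235, 0.2937]
ee_rot: [3.13, -0.0, 1.453]
wrist_force: [4.6, -3.5, 3.9]
width: 0.0115
finger_force: 30.0
```

Emit:
drive_tool --series '[[0.008,[0,-0.003,0.001],[0,0,0]],[0.008,[0,-0.005,0.001],[0,0,0]],[0.008,[0,-0.005,0.001],[0,0,0]]]'

```text
time: 42.85
tool_pos: [0.4025, 0.1239, 0.2927]
ee_rot: [3.129, -0.0, 1.453]
wrist_force: [6.5, -3.6, 7.0]
width: 0.011
finger_force: 30.0
```

Emit:
drive_tool --series '[[0.008,[0,-0.003,0.002],[0,0,0]],[0.008,[0,-0.006,0.004],[0,0,0]],[0.008,[0,-0.006,0.004],[0,0,0]],[0.008,[0,-0.006,0.004],[0,0,0]]]'

```text
time: 43.35
tool_pos: [0.4019, 0.124, 0.2926]
ee_rot: [3.112, -0.002, 1.451]
wrist_force: [18.7, -5.8, 13.2]
width: 0.0108
finger_force: 30.0
```

Emit:
drive_tool --series '[[0.03,[0,0,0],[0,0,0]],[0.05,[0,0.004,0],[0,0,0]],[0.05,[0,0.004,-0.04],[0,0,0]],[0.05,[0,0.004,-0.075],[0,0,0]],[0.05,[0,0.004,-0.075],[0,0,-0.15]]]'

```text
time: 43.98
tool_pos: [0.3974, 0.1254, 0.3623]
ee_rot: [3.139, -0.001, 1.609]
wrist_force: [0.7, -0.4, -1.0]
width: 0.0499
finger_force: 0.0
```

Emit:
drive_tool --series '[[0.05,[0.04,0.01,0],[0,0,-0.18]],[0.05,[0.08,0.02,0],[0,0,-0.36]],[0.05,[0.12,0.03,0],[0,0,-0.54]],[0.05,[0.13,0.04,0],[0,0,-0.72]],[0.05,[0.13,0.04,0],[0,0,-0.9]]]'

```text
time: 44.6
tool_pos: [0.4323, 0.2573, 0.358]
ee_rot: [-3.137, -0.003, 2.513]
wrist_force: [0.4, -0.1, -0.1]
width: 0.0498
finger_force: 0.0
```

Run:
```python
from meas import *
o=robot.get_obs();print(o["time"],o["tool_pos"],o["ee_rot"],o["width"],o["wrist_force"])
to(.4446,.276,.3626,3.025)
```

```text
44.6 [0.4323 0.2573 0.358 ] [-3.1374 -0.0034  2.5127] 0.04980910083452406 [ 0.3781 -0.0789 -0.0835]
shift [0.0011, 0.0224, -0.0046] turn z -0.5123 rows 2.739322955784959
```

Emit:
drive_tool --series '[[0.05,[0.001,0.0224,0],[0,0,-0.17]],[0.05,[0.001,0.0224,0],[0,0,-0.34]],[0.05,[0.001,0.0224,0],[0,0,-0.512]],[0.05,[0.001,0.0224,0],[0,0,-0.512]],[0.05,[0.001,0.0224,0.03],[0,0,-0.512]]]'

```text
time: 45.22
tool_pos: [0.4462, 0.2753, 0.3315]
ee_rot: [3.139, 0.003, 3.014]
wrist_force: [0.4, 1.0, 0.4]
width: 0.0499
finger_force: 0.0
```

Run:
```python
from meas import *
o=robot.get_obs();print(o["time"],o["tool_pos"],o["ee_rot"],o["width"],o["wrist_force"])
to(.4446,.276,.2885,3.025)
```

```text
45.225 [0.4462 0.2753 0.3315] [3.1389 0.0033 3.0136] 0.04986950945150749 [0.3907 0.9908 0.3759]
shift [0.0016, 0.0005, 0.043] turn z -0.0114 rows 0.6881776755840304
```

Emit:
drive_tool --series '[[0.05,[0.001,0.0005,0.02],[0,0,-0.01]],[0.05,[0.001,0.0005,0.04],[0,0,-0.01]],[0.04,[0.001,0.0005,0.042],[0,0,-0.01]],[0.025,[0.001,0.0005,0.042],[0,0,-0.01]],[0.01,[0.001,0.0005,0.042],[0,0,-0.01]]]'

```text
time: 45.85
tool_pos: [0.4454, 0.2758, 0.2885]
ee_rot: [3.14, 0.002, 3.026]
wrist_force: [0.1, -0.8, -0.4]
width: 0.0232
finger_force: 0.0
```

Emit:
drive_tool --series '[[0.01,[0,0,0],[0,0,0]],[0.01,[0,0,0],[0,0,0]],[0.01,[0,0,0],[0,0,0]]]'

```text
time: 46.22
tool_pos: [0.4453, 0.2748, 0.2883]
ee_rot: [-3.14, 0.001, 3.026]
wrist_force: [-1.4, -5.4, 4.3]
width: 0.0139
finger_force: 30.0
```

Emit:
drive_tool --series '[[0.01,[0,-0.01,0],[0,0,0]],[0.01,[0,-0.02,0],[0,0,0]],[0.01,[0,-0.03,0],[0,0,0]],[0.01,[0,-0.038,0],[0,0,0]],[0.01,[0,-0.043,0],[0,0,0]]]'

```text
time: 46.85
tool_pos: [0.441, 0.2346, 0.2883]
ee_rot: [3.135, 0.003, 3.028]
wrist_force: [2.0, 11.1, 4.6]
width: 0.0135
finger_force: 30.0
```

Emit:
drive_tool --series '[[0.01,[0,-0.001,0],[0,0,0]],[0.01,[0,-0.001,0],[0,0,0]]]'

```text
time: 47.1
tool_pos: [0.4409, 0.2346, 0.2883]
ee_rot: [3.134, 0.003, 3.029]
wrist_force: [2.5, 7.3, 3.9]
width: 0.0137
finger_force: 30.0
```

Emit:
drive_tool --series '[[0.01,[0,-0.003,0],[0,0,0]],[0.01,[0,-0.005,0],[0,0,0]],[0.01,[0,-0.005,0],[0,0,0]]]'

```text
time: 47.48
tool_pos: [0.4409, 0.2341, 0.2883]
ee_rot: [3.123, 0.004, 3.033]
wrist_force: [4.7, 20.2, 2.8]
width: 0.0139
finger_force: 30.0
```

Emit:
drive_tool --series '[[0.03,[0,0.003,0],[0,0,0]],[0.04,[0,0.006,0],[0,0,0]],[0.05,[0,0.006,-0.04],[0,0,0]],[0.05,[0,0.006,-0.08],[0,0,0]],[0.05,[0.06,0.006,-0.08],[0,0,0]]]'

```text
time: 48.1
tool_pos: [0.3831, 0.2397, 0.3677]
ee_rot: [-3.141, 0.001, 3.022]
wrist_force: [-0.9, 0.6, 0.1]
width: 0.0498
finger_force: 0.0
```

Emit:
drive_tool --series '[[0.05,[0.06,0.05,0],[0,0,0]],[0.05,[0.1,0.1,0],[0,0,0]],[0.05,[0.15,0.15,0],[0,0,0]],[0.05,[0.16,0.2,0],[0,0,0]],[0.05,[0.16,0.23,0],[0,0,0]]]'

```text
time: 48.72
tool_pos: [0.2464, 0.4882, 0.3661]
ee_rot: [-3.14, -0.001, 3.029]
wrist_force: [0.7, 0.0, 0.8]
width: 0.05
finger_force: 0.0
```

Run:
```python
from meas import *
o=robot.get_obs();print(o["time"],o["tool_pos"],o["ee_rot"],o["wrist_force"])
im=grab(4); cv2.imwrite("pics/avg5.png",im)
s=np.zeros((600,800,3),np.uint8)
b=cv2.resize(im[135:235,185:255],None,fx=6,fy=6,interpolation=cv2.INTER_CUBIC); s[:600,:420]=b
c=cv2.resize(im[215:290,225:315],None,fx=4.2,fy=4.2,interpolation=cv2.INTER_CUBIC); s[:c.shape[0],422:422+c.shape[1]]=c
d=cv2.resize(cv2.imread("pics/avg.png")[140:200,185:245],None,fx=4.5,fy=4.5,interpolation=cv2.INTER_CUBIC);s[322:322+270,422:422+270]=d
cv2.imwrite("pics/z.png",s)
```

```text
48.725 [0.2464 0.4882 0.3661] [-3.1396 -0.0009  3.029 ] [0.6931 0.0213 0.8141]
```

View pics/z.png

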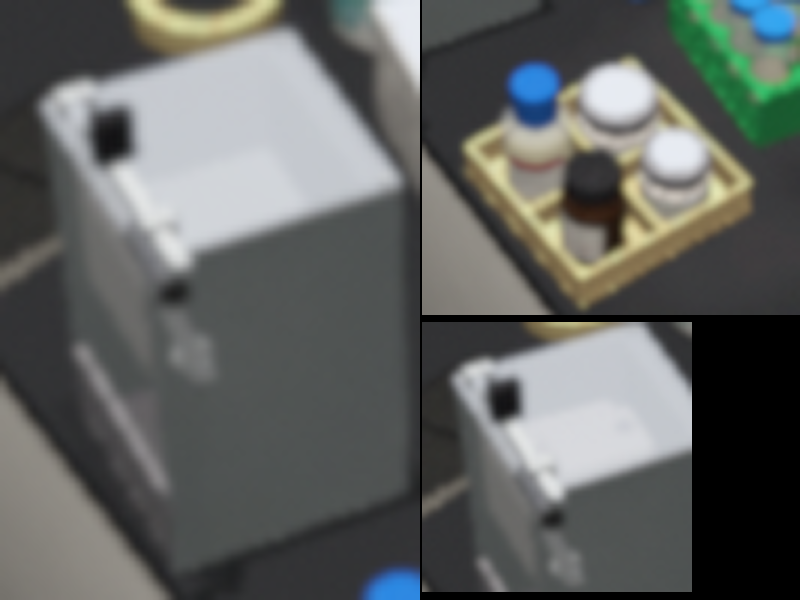

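The lever, bolt and thumb piece are back in their starting positions. The trap-door inside is bare, and all four containers stand in the crate. Handing the job in.

```bash
python3 -c "
from bench import robot; print(robot.close_job())"
```

```text
the job is handed in; nothing more can be done
None
```

I handed the job in at about 49 s: all four containers present (both sample pots, media bottle, amber jar; no salt jar) stand in the crate, the trap-door was fully opened and shut again and the bolt is home; the packs have left the trap-door, though I never saw them lying in the bin.

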